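# Load the bead polisher and set its timer

### The job

Get the bead polisher ready to run: take the oversize wooden block out of its bowl and put it in the plywood offcuts tray, then lay every small rosewood blank on the bench in the bowl, flat and in a single layer so that none stands above the fill line. Only then put the lid on the bowl, fully seated and level, and after that turn the timer knob clockwise to the fourth click from off and let go. Leave the other tools and materials on the bench where they are.

Things in the scene. Friction and masses are not known exactly. Their poses are not given: they have to be found in the camera images.
- polisher: the bead polisher, fixed: green housing 190 x 360 x 60 mm (its x, y, z), origin at the centre of its underside. A white round open bowl stands on its +y half, axis vertical, inner radius 80 mm, wall 4 mm, inner depth 44 mm; the timer knob is on its -y half, 180 mm from the bowl's centre.
- bowl_floor (a point): centre of the bowl's flat inner floor, 66 mm above the bench; axes are the polisher's. The lid reaches 8 mm into the bowl, so contents must stay below 36 mm above this floor (the fill line): blanks lying in one layer fit; stacked or upright blanks do not.
- bowl_rim (a point): centre of the bowl's mouth at the height of its rim, 44 mm above the bowl floor; axes are the polisher's.
- block: oversize rosewood block 90 x 44 x 60 mm (its x, y, z), about 0.2 kg, lying in the bowl at the start with its 60 mm side upright, so its top stands 16 mm above the rim; origin at its centre.
- tray: open plywood offcuts tray, fixed, 150 x 144 x 45 mm outside, walls and floor 6 mm; origin at the centre of its underside, x along the 150 mm side.
- blank0: rosewood blank, a square stick 44 x 20 x 20 mm, 18 g, lying on the bench at the start; origin at its centre, x along the 44 mm length. Three to five of the five blanks are present (the others read None).
- blank1: rosewood blank, a square stick 44 x 20 x 20 mm, 18 g, lying on the bench at the start; origin at its centre, x along the 44 mm length. Three to five of the five blanks are present (the others read None).
- blank2: rosewood blank, a square stick 44 x 20 x 20 mm, 18 g, lying on the bench at the start; origin at its centre, x along the 44 mm length. Three to five of the five blanks are present (the others read None).
- blank3: rosewood blank, a square stick 44 x 20 x 20 mm, 18 g, lying on the bench at the start; origin at its centre, x along the 44 mm length. Three to five of the five blanks are present (the others read None).
- blank4: rosewood blank, a square stick 44 x 20 x 20 mm, 18 g, lying on the bench at the start; origin at its centre, x along the 44 mm length. Three to five of the five blanks are present (the others read None).
- lid: round white bowl lid, 0.22 kg, right way up on the bench at the start. Origin: centre of its underside, z up. From below: plug of radius 76 mm, 8 mm deep, lower 5 mm chamfered; disc of radius 87 mm, 6 mm thick; round black handle, diameter 30 mm, from 14 to 44 mm above the origin. Seated, the disc lies on the rim and the origin is 8 mm below the rim.
- lid_handle (a point): point on the lid's axis inside the handle, 30 mm above the lid's origin.
- timer (a joint): angle of the timer knob, rad: 0 at off (a stop), growing clockwise seen from above, stop at 3.14. It clicks every 0.524 rad (30 degrees), so the fourth click from off is 2.094; let go nearby, it snaps to within 4 degrees of it (detent torque about 0.05 N m). It starts at off, the first or the second click.
- timer_grip (a point): on the knob's vertical axis, 8 mm below the top of its grip: a black upright bar 44 x 14 mm, 34 mm high, top 106 mm above the bench, on a disc of 24 mm radius. The point turns with the knob, x along the bar, the white pointer line at the -x end. At off it points along the polisher's -x to the longest tick; six short ticks follow clockwise, one a click.
- bench_block: bystander: steel bench block 100 x 70 x 35 mm, 1.9 kg, on the bench; origin at the centre of its underside
- tape_roll: bystander: paper tape roll, 90 mm diameter, 30 mm high, origin at the centre of its underside
- handpiece: bystander: black rotary handpiece lying on the bench, 26 mm thick, 180 mm long along its x; origin under its middle
- chisel: bystander: small wooden-handled hand tool, 170 mm long, lying on the bench along its x
- rasp: bystander: rasp with wooden handle, 250 mm long, along its x, at the far side of the polisher
- sanding_block: bystander: cork sanding block 100 x 60 x 35 mm, origin at the centre of its underside
There are look-alikes about, which are no part of the job. What is shaped like the blank3 but green or pink is not meant.

How it is judged:
By the outcome, as a careful person would: the job done as asked, in the order asked, and still so for the second after the job is handed in, with the robot touching nothing.
Of blank0, blank1, blank2, blank3, blank4 only 3 to 5 are there at a start; the rules pass over those that are not, and their reading is None.
At some moment in a run one of blank0, blank1, blank2, blank3, blank4 may be knocked a few centimetres aside while the robot is not near it.
Once in a run the grip may slacken for a moment while it holds something.
It also fails if it takes over 210 s, if anything falls off the work surface, if the arm or the gripper's body presses on something with over 40 N, if the wrist force passes 120 N, or if a joint passes its speed limit or range.

### The arm

A 6-joint arm with a two-finger parallel gripper is mounted at the origin on the work surface. World frame = base frame: x ahead of the robot, y to its left, z up, the work surface at z = 0. Lengths are in m, angles in rad, forces in N, time in s.
With the tool pointing down it reaches from about 0.35 to 0.85 m from the base axis. Payload 8.1 kg.
Tool frame: the origin (TCP) lies at the very end of the fingers, on their centre line; the grasp point (between the pads) lies 19 mm behind it; z points along the fingers, y is the line along which they close (so a half turn about z gives the same grasp; the last joint's range is limited). The gripper opens to 93 mm and grips with 3 to 60 N. Pads are 15 mm wide; open, the fingers measure 128 mm over their backs; the gripper's body (75 mm by 188 mm) begins 65 mm behind the grasp point.
Start: joints at [1.048, 0.13, 1.488, -0, 1.523, -0.085], TCP at [0.254, 0.543, 0.185] pointing down, gripper open.
Joint ranges: [-2.96, 2.96], [-0.89, 2.26], [0.02, 2.5], [-1.34, 4.48], [0, 2.73], [-2.66, 2.66]. Speed limits (rad/s): [2.39, 2.39, 2.79, 3.14, 3.14, 3.14].

### API

Orientations are given as a rotation vector (axis times angle).
In Python, from plant import read_state, eyes, workorder gives the robot as it stands. The module is installed in compiled form; this text tells all that it offers.
- The arm moves only by the tool play_rows, never from a script. Its argument "targets" is one flat list of numbers, 4 for each row, row after row: the shift along the tool's x, y, z in cm, then the turn about the tool's z in degrees. In form: [dx, dy, dz, roll, dx, dy, dz, roll, ...]. A call has 1 to 8 rows; each row is the pose to reach, as a shift and turn from the pose commanded when the call began, along the tool's axes at that moment; what a row does not reach only later rows make up. A row lasts 1/12 s, in which the tool goes at most 41.7 mm and 7.16 degrees, less where a joint would pass 70% of its speed; a pose out of reach is approached as far as the arm can. A call with a gripper value outside its range is refused whole. "grip" is the finger opening in cm, from 0 to 9.3, set as the call begins (left out, the last holds). The fingers move at their own pace and stop on an object; "grip_force" is the grip in N (left out, the last holds). Time passes only in rows, so rows that repeat a pose let the fingers close. It gives the time, the measured TCP pose, the force, the opening and the grip force at its end, in the units of the state.
- read_state(): the state, without advancing time (a new reading comes with each control period).
- eyes.read_camera(name): name is "side" or "top" or "wrist"; returns a dict with "image" (384x512x3 uint8, red, green, blue), "vfov" (degrees; the focal length in pixels is half the picture's height over the tangent of half this angle, whatever the lens; pixels are square), "cx", "cy" (the principal point, pixels), "k1" (the pictures are not rectified: a ray, as slopes to the right and down, at radius r is drawn at 1 + k1 r^2 times it, then the intrinsics apply), "cam_to_world" (4x4, takes a point from camera to world coordinates); the wrist camera has in their place "T_tool_cam" (4x4, takes a point from camera to tool coordinates, whose origin is the TCP and whose axes are the flange's). Camera axes: x right, y up, looking along -z (the intrinsics and any distortion apply to the point x, -y, -z); pixel columns grow to the right and rows downward; lengths in m; the calibration is good to about 2 mm. A picture is of the moment at which its call begins: read the wrist's pose just before it. There is no depth.
- workorder.close_job(): hands the job in; it is judged then, once.
The state is a dict: "t": time; "q": joint angles; "dq": joint speeds; "joint_torque": joint torques, N m; "tool_pos": TCP position; "orientation": TCP orientation; "force": force on the tool from outside, world axes, zero at the start; "wrist_torque": the same for the moment, N m; "opening": finger opening in m; "gripper_force": force on a finger pad.
Only numpy, scipy, OpenCV 4.12 (cv2) and the standard library are available. Lean on these libraries where they do the work, as an engineer would, in place of code of your own. Each camera call takes 0.05 s, during which the arm holds its last target. There are 200 camera calls.

## Working session

There is one attempt and no reset: what is moved stays moved. The work goes in short steps, Python scripts to look and compute and a tool call to move; the robot and the scene stay as the last step left them, time stands still between calls to the robot, and variables do not carry over. Pictures are saved under pics/ and viewed, at most 14 in all, crops included, and the job is handed in when it is done.

Besides the shell and the picture viewer there is one more tool, called after ">>>" as name(argument=value, ...) on one line, values as JSON. play_rows: Moves the arm, as the interface text tells. Its arguments: {"type":"object","properties":{"targets":{"type":"array"},"grip":{"type":"number"},"grip_force":{"type":"number"}},"required":["targets"]}

```bash
mkdir -p pics; cat > h.py <<'E'
import numpy as np, cv2
from scipy.spatial.transform import Rotation as R
from plant import read_state, eyes, workorder
def cam(name):
    s=read_state(); c=eyes.read_camera(name)
    if 'cam_to_world' in c: T=np.array(c['cam_to_world'])
    else:
        W=np.eye(4); W[:3,:3]=R.from_rotvec(s['orientation']).as_matrix(); W[:3,3]=s['tool_pos']
        T=W@np.array(c['T_tool_cam'])
    c['T']=T; return c
def save(c,fn): cv2.imwrite(fn,cv2.cvtColor(c['image'],cv2.COLOR_RGB2BGR)); np.save(fn+'.npy',{k:v for k,v in c.items()},allow_pickle=True)
def load(fn): return np.load(fn+'.npy',allow_pickle=True).item()
def f(c): return 192/np.tan(np.radians(c['vfov'])/2)
def ray(c,u,v):
    x=(u-c['cx'])/f(c); y=(v-c['cy'])/f(c); r0=np.hypot(x,y); r=r0
    for _ in range(30): r=r0/(1+c['k1']*r*r)
    k=r/r0 if r0>0 else 1
    return c['T'][:3,3], c['T'][:3,:3]@np.array([x*k,-y*k,-1])
def onz(c,u,v,z):
    o,d=ray(c,u,v); return o+d*(z-o[2])/d[2]
def proj(c,p):
    q=np.linalg.inv(c['T'])@np.append(p,1); x=q[0]/-q[2]; y=-q[1]/-q[2]
    k=1+c['k1']*(x*x+y*y); return c['cx']+f(c)*x*k, c['cy']+f(c)*y*k
def go(x,y,z,dyaw=0):
    "tool-frame shift in cm to a world point"
    s=read_state(); M=R.from_rotvec(s['orientation']).as_matrix()
    return np.round(M.T@(np.array([x,y,z])-s['tool_pos'])*100,2)
E
python3 - <<'E'
from h import *
for n in ['top','side','wrist']:
    c=cam(n); save(c,f'pics/{n}0.png'); print(n,c['vfov'],c['cx'],c['cy'],c['k1'],c['T'].round(3).tolist())
s=read_state(); print({k:np.round(v,3) for k,v in s.items()}); print(R.from_rotvec(s['orientation']).as_matrix().round(3))
i=cv2.imread('pics/top0.png'); cv2.imwrite('pics/top0b.png',cv2.resize(i,(800,600),interpolation=cv2.INTER_CUBIC))
E
```

```text
top 43.356097974913425 254.51577113432887 194.2245255793117 -0.15428277042987024 [[0.001, 0.989, -0.15, 0.326], [-1.0, -0.0, -0.01, -0.034], [-0.01, 0.15, 0.989, 1.375], [0.0, 0.0, 0.0, 1.0]]
side 44.06338624786227 263.0604724262696 189.15760102551621 -0.07502398876320948 [[0.997, 0.037, -0.073, 0.433], [-0.081, 0.523, -0.848, -1.172], [0.006, 0.851, 0.525, 0.81], [0.0, 0.0, 0.0, 1.0]]
wrist 63.21633266115191 255.42457883190747 188.87449594924274 -0.03929369368673309 [[0.424, -0.87, -0.252, 0.184], [0.906, 0.407, 0.118, 0.575], [-0.001, -0.278, 0.961, 0.383], [0.0, 0.0, 0.0, 1.0]]
{'t': np.float64(0.15), 'q': array([ 1.048,  0.131,  1.489,  0.   ,  1.523, -0.085]), 'dq': array([-0.001, -0.002, -0.005,  0.001, -0.   ,  0.001]), 'joint_torque': array([ 0.0000e+00, -5.6047e+01, -4.9234e+01,  7.7000e-02,  3.0000e-02,
       -0.0000e+00]), 'tool_pos': array([0.254, 0.543, 0.184]), 'orientation': array([-6.820e-01, -3.066e+00,  2.000e-03]), 'force': array([ 0.39 , -0.679, -0.052]), 'wrist_torque': array([-0.005, -0.   , -0.016]), 'gripper_force': np.float64(0.0), 'opening': np.float64(0.093)}
[[-0.906  0.424 -0.001]
 [ 0.424  0.906 -0.001]
 [ 0.    -0.001 -1.   ]]
```

View pics/top0b.png

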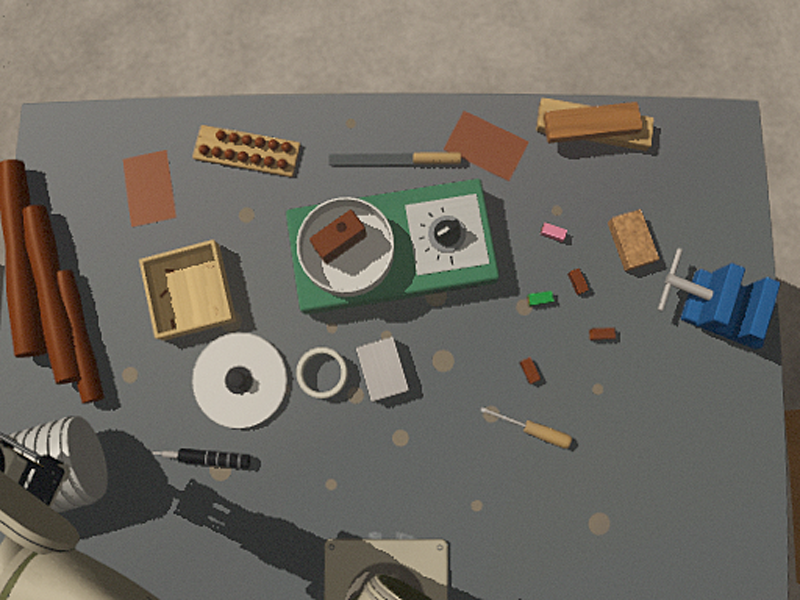

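View pics/side0.png

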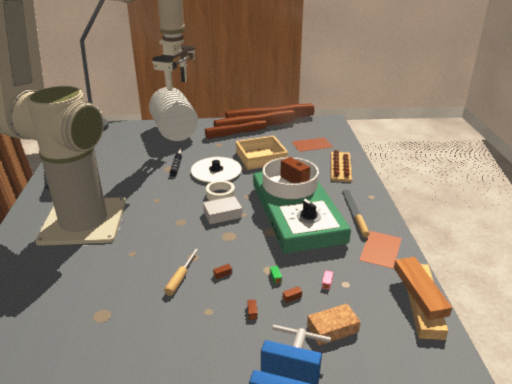

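Top view (800x600): rosewood blanks at (579,281), (602,334) and (530,371). Look-alikes are green (541,298), pink (553,231), the beads (245,150), the rods (45,270) and the vice. The block is at (338,237) in the bowl (346,247), the knob at (446,232), the tray at (187,290) and the lid at (240,380). The side view shows the same three blanks at (222,271), (252,309) and (292,294).

```bash
cat > m.py <<'E'
from h import *
c=load('pics/top0.png'); im=c['image']; hsv=cv2.cvtColor(im,cv2.COLOR_RGB2HSV); H,S,V=cv2.split(hsv)
k=1.5625
def w(u,v,z): return onz(c,u,v,z)[:2]
def rect(mask,z,lab,amin=40):
    cs,_=cv2.findContours(mask.astype(np.uint8),cv2.RETR_EXTERNAL,cv2.CHAIN_APPROX_NONE)
    for q in cs:
        if cv2.contourArea(q)<amin: continue
        p=np.array([w(a[0][0],a[0][1],z) for a in q],np.float32)*1000
        (cx,cy),(a,b),t=cv2.minAreaRect(p)
        if a<b: a,b,t=b,a,t+90
        print(lab,'px',(q.mean(0)[0]*k).round(),'c',round(cx,1),round(cy,1),'size',round(a),round(b),'long-axis yaw',round(t,1))
box=lambda x0,y0,x1,y1:(lambda m:(m.__setitem__((slice(int(y0/k),int(y1/k)),slice(int(x0/k),int(x1/k))),True),m)[1])(np.zeros(H.shape,bool))
red=((H<14)|(H>170))&(S>110)
rect(red&box(500,250,640,400),0.017,'blank',15)
rect(red&box(300,200,375,270),0.126,'block')
green=(H>60)&(H<95)&(S>80)
rect(green&box(270,160,510,330),0.06,'housing')
wood=(H>12)&(H<30)&(S>60)
rect(wood&box(130,230,245,345),0.045,'tray')
white=(S<40)&(V>150)
rect(white&box(185,325,292,435),0.014,'lid')
rect(white&box(355,330,415,410),0.035,'benchblock')
rect(white&box(400,190,490,280),0.06,'dial')
dark=(V<45)
rect(dark&box(220,360,260,400),0.044,'handle',20)
E
python3 m.py
python3 - <<'E'
import cv2
i=cv2.imread('pics/top0.png')
a=cv2.resize(i[110:210,180:330],(800,533),interpolation=cv2.INTER_CUBIC)
cv2.imwrite('pics/c1.png',a)
E
```

```text
blank px [530. 370.] c 409.8 -258.5 size 44 23 long-axis yaw 23.1
blank px [601. 333.] c 475.6 -392.3 size 47 20 long-axis yaw 89.8
blank px [578. 281.] c 574.2 -351.2 size 45 25 long-axis yaw 22.2
block px [337. 234.] c 632.6 81.6 size 91 50 long-axis yaw 126.4
housing px [307. 263.] c 611.9 122.6 size 187 92 long-axis yaw 9.4
housing px [444. 232.] c 643.2 -77.5 size 218 192 long-axis yaw 99.6
tray px [189. 292.] c 547.1 358.7 size 175 160 long-axis yaw 14.8
lid px [238. 380.] c 392.3 269.6 size 171 170 long-axis yaw 135.6
benchblock px [382. 368.] c 412.9 8.4 size 100 68 long-axis yaw 16.7
dial px [446. 234.] c 652.0 -107.0 size 131 131 long-axis yaw 9.4
```

View pics/c1.png

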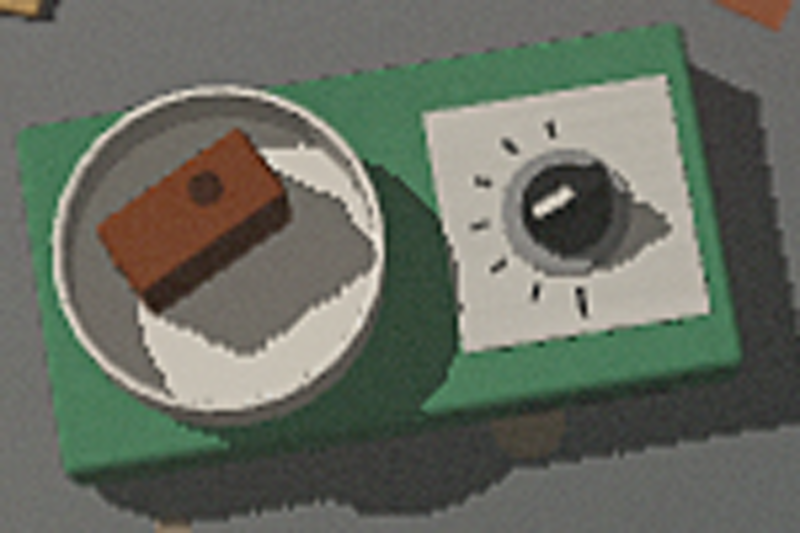

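Crop: the bowl rim is centred near crop (220,250). The block top spans (98,232)-(288,185) and is offset up-left in the bowl. The pointer points left and slightly down, to about the second click (67 deg from off before perspective correction).

```bash
cat >> m.py <<'E'
print('----')
m=(green|white)&box(270,160,510,330)
hull=cv2.convexHull(np.argwhere(green&box(270,160,510,330))[:,::-1].astype(np.int32))
p=np.array([w(*a[0],0.06) for a in hull],np.float32)*1000; print('housing',cv2.minAreaRect(p))
# block top: bright red only
rr=red&box(300,200,375,270); print(np.percentile(V[rr],[5,25,50,75,95])); rect(rr&(V>75),0.126,'blocktop')
# bowl rim: outer edge of non-green,nonred light ring
ang=[];
for t in np.radians(np.arange(0,360,5)):
    # scan outward from centre for last light pixel before drop
    cu,cv=346/k,246/k
    prof=[(r,int(V[int(round(cv+r*np.sin(t))),int(round(cu+r*np.cos(t)))]),int(S[int(round(cv+r*np.sin(t))),int(round(cu+r*np.cos(t)))])) for r in np.arange(24,36,.5)]
    l=[r for r,v,s in prof if v>165 and s<45]
    if l: ang.append(w(cu+max(l)*np.cos(t),cv+max(l)*np.sin(t),0.11)*1000)
print(len(ang),cv2.minEnclosingCircle(np.array(ang,np.float32)),cv2.fitEllipse(np.array(ang,np.float32)))
E
python3 m.py | sed -n '/----/,$p'
python3 - <<'E'
from h import *
print(go(.64,.09,.25))
E
```

```text
----
housing ((631.6763916015625, -8.998550415039062), (192.8867645263672, 357.67730712890625), 9.222725868225098)
[ 60.6 113.  116.  118.  121. ]
blocktop px [335. 233.] c 636.3 84.3 size 91 41 long-axis yaw 126.3
71 ((621.8682250976562, 71.26410675048828), 84.71257019042969) ((621.7353515625, 71.18391418457031), (165.7234649658203, 166.54391479492188), 72.19964599609375)
[-54.16 -24.68  -6.59]
```

>>> play_rows(targets=[0,0,-2.5,7,0,0,-6.5,14,0,0,-6.5,21,0,0,-6.5,28], grip=6.0, grip_force=30)

```text
t: 0.48
tool_pos: [0.2551, 0.5449, 0.2531]
orientation: [1.412, 2.806, 0.009]
force: [0.0, 0.2, -0.8]
opening: 0.0707
gripper_force: 0.0
```

```bash
python3 -c "
from h import *
print(go(.636,.084,.26)); s=read_state(); print(s['tool_pos'],R.from_rotvec(s['orientation']).as_matrix().round(3))"
```

```text
[-59.7    3.13  -0.81]
[0.25513269 0.54486918 0.25308496] [[-0.596  0.803  0.003]
 [ 0.803  0.596  0.005]
 [ 0.002  0.005 -1.   ]]
```

>>> play_rows(targets=[-4,0.2,-0.1,0,-8,0.4,-0.2,0,-12,0.6,-0.3,0,-16,0.8,-0.4,0,-20,1,-0.5,0,-24,1.2,-0.6,0,-28,1.4,-0.7,0,-32,1.6,-0.8,0])

```text
t: 1.15
tool_pos: [0.4601, 0.2954, 0.2575]
orientation: [-1.404, -2.81, 0.0]
force: [0.7, 0.5, -1.0]
opening: 0.0599
gripper_force: 0.0
```

>>> play_rows(targets=[-4,0.2,0,0,-8,0.4,0,0,-12,0.7,0,0,-16,0.9,0,0,-20,1.1,0,0,-24,1.3,0,0,-27.7,1.5,0,0,-27.7,1.5,0,0])

```text
t: 1.82
tool_pos: [0.6402, 0.0785, 0.2556]
orientation: [-1.411, -2.806, 0.004]
force: [0.8, 0.4, -0.4]
opening: 0.0603
gripper_force: 0.0
```

```bash
python3 -c "
from h import *
c=cam('wrist'); save(c,'pics/w1.png'); s=read_state(); print(s['tool_pos'],s['opening'],R.from_rotvec(s['orientation']).as_matrix().round(3)); print(go(.636,.084,.26))
print(proj(c,[.636,.084,.126]),proj(c,[.6218,.0712,.11]))"
```

```text
[0.63874644 0.08128454 0.25586494] 0.06022169951552827 [[-0.597  0.802 -0.002]
 [ 0.802  0.597 -0.001]
 [ 0.001 -0.002 -1.   ]]
[ 0.38 -0.06 -0.41]
(np.float64(256.1613353647495), np.float64(166.22112269567992)) (np.float64(239.2413824753752), np.float64(164.81875490692858))
```

View pics/w1.png

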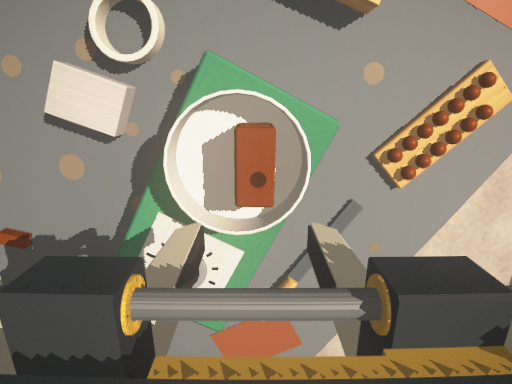

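The wrist view confirms it: block top centred at (256,164), where predicted, with its long side across the closing line and room for both fingers. Descending to grip.

>>> play_rows(targets=[0.3,0,4,0,0.3,0,8,0,0.3,0,11,0,0.3,0,13,0,0.3,0,14.5,0,0.3,0,15.5,0,0.3,0,16.1,0,0.3,0,16.1,0])

```text
t: 2.53
tool_pos: [0.635, 0.0877, 0.0955]
orientation: [-1.402, -2.81, 0.001]
force: [0.1, -0.1, -0.5]
opening: 0.0599
gripper_force: 0.0
```

>>> play_rows(targets=[0,0,0,0,0,0,0,0,0,0,0,0,0,0,0,0,0,0,0,0], grip=3.5, grip_force=40)

```text
t: 2.95
tool_pos: [0.6364, 0.0871, 0.0975]
orientation: [1.404, 2.809, 0.001]
force: [0.2, -0.9, -0.2]
opening: 0.0358
gripper_force: 0.0
```

>>> play_rows(targets=[0,0,-2,0,0,0,-4,0,0,0,-7,0,0,0,-10,0,0,0,-13,0,0,0,-14,0])

```text
t: 3.45
tool_pos: [0.6381, 0.0872, 0.243]
orientation: [1.401, 2.804, 0.006]
force: [1.2, 0.5, 0.9]
opening: 0.0349
gripper_force: 0.0
```

```bash
python3 -c "
from h import *
s=read_state(); print(s['tool_pos'],s['opening'],s['gripper_force'],s['force'])
c=load('pics/top0.png')
# tray corners in top image (800 px view): outer top corners
k=1.5625
for u,v in [(139,260),(217,240),(236,324),(157,342)]: print(u,v,(onz(c,u/k,v/k,.045)*1000).round())
print(go(.547,.357,.26))
"
python3 - <<'E'
import cv2
i=cv2.imread('pics/top0.png')
cv2.imwrite('pics/c2.png',cv2.resize(i[145:225,80:190],(770,560),interpolation=cv2.INTER_CUBIC))
E
```

```text
[0.63807019 0.08720608 0.24300914] 0.03489951845194672 0.0 [1.15344634 0.46604929 0.85182501]
139 260 [608. 456.  45.]
217 240 [644. 310.  45.]
236 324 [490. 269.  45.]
157 342 [457. 414.  45.]
[27.03  8.93 -1.76]
```

View pics/c2.png

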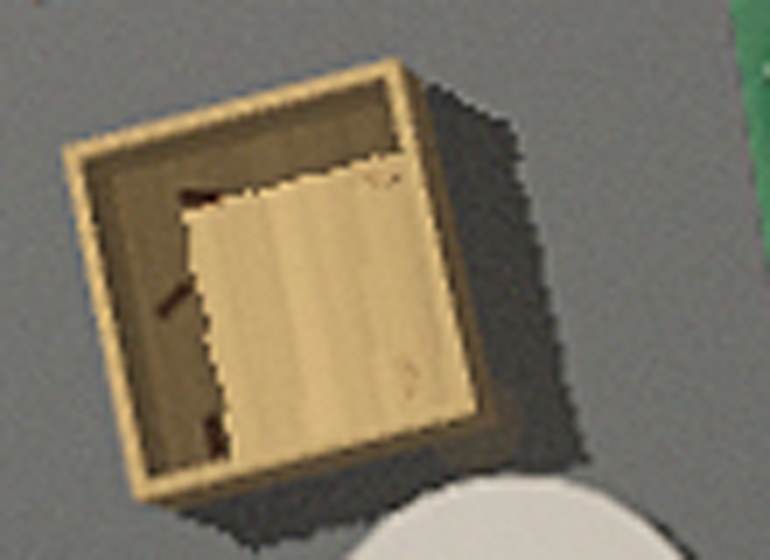

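The gripper closed to 35 mm without force, so the block wasn't gripped. Looking to see why. (The tray crop is clear: top corners at crop (65,150), (400,62), (490,415), (140,497).)

```bash
python3 -c "
from h import *
c=cam('wrist'); save(c,'pics/w2.png'); s=read_state(); print(s['tool_pos'],s['opening'],s['gripper_force'],s['q'])
print(c['T'].round(3))
cc=load('pics/w1.png'); print(cc['T_tool_cam'])
cc=load('pics/top0.png')
k=7
P=[onz(cc,80+u/k,145+v/k,.045)*1000 for u,v in [(65,150),(400,62),(490,415),(140,497)]]
print(np.round(P),np.mean(P,0), np.linalg.norm(P[0]-P[1]),np.linalg.norm(P[1]-P[2]),np.linalg.norm(P[0]-P[2]))
print(R.from_rotvec(s['orientation']).as_matrix().round(3))
"
```

```text
[0.63847489 0.0872479  0.24331927] 0.035088118801147664 0.0 [ 5.62661930e-02  2.24956126e-01  1.27655510e+00  1.02899450e-05
  1.63108539e+00 -5.87961948e-01]
[[ 0.799 -0.575 -0.175  0.59 ]
 [ 0.601  0.768  0.221  0.148]
 [ 0.007 -0.282  0.959  0.442]
 [ 0.     0.     0.     1.   ]]
[[ 3.15435817e-04  9.60655525e-01  2.77742440e-01  7.67136823e-02]
 [ 9.99999547e-01 -5.35462326e-05 -9.50507204e-04 -8.65316263e-04]
 [-8.98237935e-04  2.77742614e-01 -9.60655106e-01 -1.99099118e-01]
 [ 0.00000000e+00  0.00000000e+00  0.00000000e+00  1.00000000e+00]]
[[608. 455.  45.]
 [644. 315.  45.]
 [499. 272.  45.]
 [465. 415.  45.]] [553.83193566 364.35314622  45.        ] 144.1440865152914 151.33073428943146 212.59835889796918
[[-0.601  0.8    0.009]
 [ 0.8    0.601  0.001]
 [-0.005  0.007 -1.   ]]
```

View pics/w2.png

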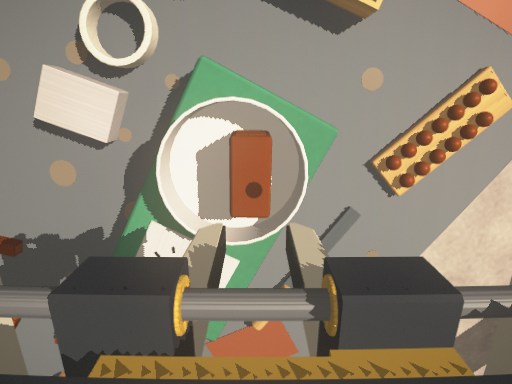

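Block untouched at (250,172); the finger ends at (222,228) and (290,228) look shorter than the stated TCP. Checking the true fingertip height with the side camera.

```bash
python3 -c "
from h import *
c=cam('side'); save(c,'pics/s2.png'); s=read_state(); p=s['tool_pos']
u,v=proj(c,p); print('tcp',u,v,'2cm,4cm up',proj(c,p+[0,0,.02]),proj(c,p+[0,0,.04]),'block top',proj(c,[.636,.084,.126]))
u=int(u);v=int(v)
i=cv2.imread('pics/s2.png')[v-60:v+60,u-75:u+75]; print(u-75,v-60)
cv2.imwrite('pics/s2c.png',cv2.resize(i,(750,600),interpolation=cv2.INTER_CUBIC))
"
```

```text
tcp 296.493625186654 126.81793930586794 2cm,4cm up (np.float64(296.783670936425), np.float64(120.47792087372383)) (np.float64(297.0770702052206), np.float64(114.04590233081434)) block top (np.float64(294.47753206180107), np.float64(161.83610750231458))
221 66
```

View pics/s2c.png

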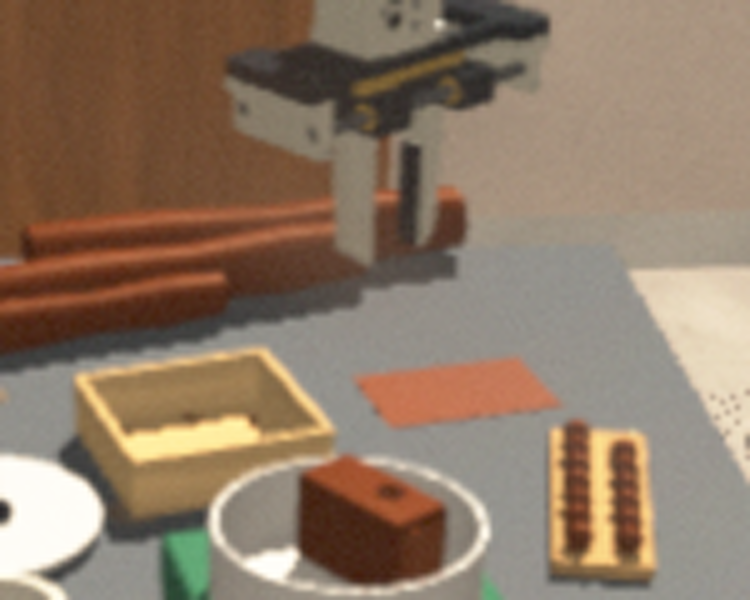

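The side view puts the finger ends at crop (356,255) and (425,244), about 35-39 mm higher than the reported TCP at (377,304). The wrist view gives about 34 mm as well, so the real fingertips end about 35 mm short of the reported TCP. I'll descend correspondingly deeper, watching the force.

>>> play_rows(targets=[0,-0.4,-0.5,0,0,-0.4,-0.5,0], grip=6.0)

```text
t: 3.72
tool_pos: [0.6316, 0.0843, 0.2401]
orientation: [-1.403, -2.808, 0.002]
force: [-0.5, -0.4, -0.4]
opening: 0.0444
gripper_force: 0.0
```

>>> play_rows(targets=[0,0,4,0,0,0,8,0,0,0,11,0,0,0,13,0,0,0,14.5,0,0,0,15.5,0,0,0,16,0,0,0,16,0])

```text
t: 4.38
tool_pos: [0.6313, 0.0846, 0.0795]
orientation: [-1.403, -2.808, 0.003]
force: [0.3, 1.0, 0.2]
opening: 0.0601
gripper_force: 0.0
```

>>> play_rows(targets=[0,0,0.5,0,0,0,1,0,0,0,1.3,0,0,0,1.3,0])

```text
t: 4.72
tool_pos: [0.6326, 0.0847, 0.0683]
orientation: [-1.404, -2.81, 0.0]
force: [-0.4, 1.2, -0.1]
opening: 0.06
gripper_force: 0.0
```

>>> play_rows(targets=[0,0,0,0,0,0,0,0,0,0,0,0,0,0,0,0,0,0,0,0], grip=3.0, grip_force=40)

```text
t: 5.13
tool_pos: [0.6331, 0.0848, 0.0691]
orientation: [1.403, 2.81, 0.001]
force: [0.5, -0.4, 1.7]
opening: 0.0436
gripper_force: 39.9
```

Gripped (43.6 mm, 40 N). Lifting.

>>> play_rows(targets=[0,0,-1.5,0,0,0,-3.5,0,0,0,-6,0,0,0,-9,0,0,0,-12,0,0,0,-13,0,0,0,-13,0])

```text
t: 5.72
tool_pos: [0.6348, 0.0848, 0.2024]
orientation: [1.401, 2.806, 0.005]
force: [0.7, 0.4, -2.7]
opening: 0.0437
gripper_force: 39.9
```

```bash
python3 -c "
from h import *
s=read_state(); print(s['tool_pos'],s['opening'],s['gripper_force'],s['force'])
c=cam('side'); save(c,'pics/s3.png'); M=R.from_rotvec(s['orientation']).as_matrix(); print(M.round(3)); print(go(.554,.364,s['tool_pos'][2]))
"
```

```text
[0.63481686 0.08482196 0.20240056] 0.043740997991951566 39.91755723953247 [ 0.73394323  0.39811185 -2.68211048]
[[-0.601  0.8    0.006]
 [ 0.8    0.601  0.   ]
 [-0.004  0.005 -1.   ]]
[27.1  10.42 -0.32]
```

>>> play_rows(targets=[3.5,1.3,0,2.5,7,2.6,0,5,10.5,3.9,0,7.5,14,5.2,0,10,17.5,6.5,0,12.5,21,7.8,0,15,24.5,9.1,0,18,27.1,10.4,0,20.5])

```text
t: 6.43
tool_pos: [0.55, 0.3658, 0.1946]
orientation: [-1.881, -2.512, 0.007]
force: [0.5, -0.7, -0.9]
opening: 0.0438
gripper_force: 39.9
```

>>> play_rows(targets=[0,0,0,0,0,0,0,0])

```text
t: 6.6
tool_pos: [0.5509, 0.3647, 0.1946]
orientation: [-1.876, -2.517, 0.008]
force: [-0.1, -1.0, -3.1]
opening: 0.0435
gripper_force: 39.9
```

```bash
python3 -c "
from h import *
s=read_state(); print(s['tool_pos'],s['opening'],s['gripper_force'],s['force'])
c=cam('wrist'); save(c,'pics/w3.png'); print(go(.554,.364,.02))
print([np.round(proj(c,[x,y,.045])) for x,y in [(.608,.455),(.644,.315),(.499,.272),(.465,.415)]])
"
```

```text
[0.55086193 0.36472522 0.19461896] 0.043497610430538076 39.91773962974548 [-0.12863827 -0.96828484 -3.11978871]
[1.000e-02 3.200e-01 1.752e+01]
[array([331., 105.]), array([318., 229.]), array([193., 228.]), array([194., 103.])]
```

View pics/w3.png

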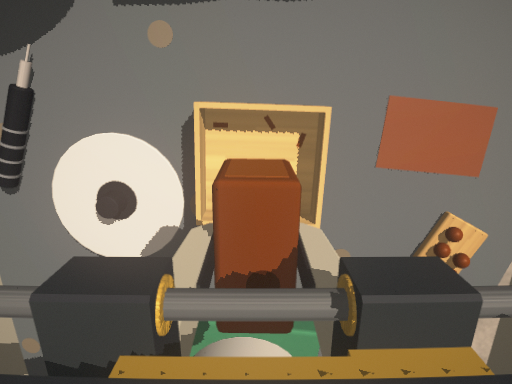

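The block is held straight and lined up with the tray (corners at (195,103), (330,105), (320,228)). Lowering.

>>> play_rows(targets=[0,0.3,4,0,0,0.3,8,0,0,0.3,11,0,0,0.3,13.5,0,0,0.3,15.5,0,0,0.3,17,0,0,0.3,17.8,0,0,0.3,17.8,0])

```text
t: 7.32
tool_pos: [0.5547, 0.3628, 0.0178]
orientation: [-1.882, -2.514, 0.006]
force: [-0.5, -0.6, -2.1]
opening: 0.0438
gripper_force: 39.9
```

>>> play_rows(targets=[0,0,0.2,0,0,0,0.4,0,0,0,0.4,0])

```text
t: 7.57
tool_pos: [0.5571, 0.3652, 0.0181]
orientation: [1.881, 2.515, 0.003]
force: [-0.7, 0.4, -2.0]
opening: 0.0436
gripper_force: 39.9
```

>>> play_rows(targets=[0,0,0,0,0,0,0,0,0,0,0,0,0,0,0,0], grip=6.2)

```text
t: 7.9
tool_pos: [0.5564, 0.3651, 0.0174]
orientation: [1.881, 2.516, 0.002]
force: [-0.4, -0.1, 1.4]
opening: 0.0611
gripper_force: 0.0
```

>>> play_rows(targets=[0,0,-3,0,0,0,-7,0,0,0,-11,0,0,0,-15,0,0,0,-16,0])

```text
t: 8.32
tool_pos: [0.5593, 0.3666, 0.1862]
orientation: [1.878, 2.512, 0.017]
force: [0.8, 0.0, 1.4]
opening: 0.0621
gripper_force: 0.0
```

```bash
python3 -c "
from h import *
s=read_state(); print(s['tool_pos'],s['opening'],s['gripper_force'],s['force'])
c=cam('top'); save(c,'pics/top1.png'); im=c['image'];hsv=cv2.cvtColor(im,cv2.COLOR_RGB2HSV); H,S,V=cv2.split(hsv)
red=((H<14)|(H>170))&(S>110)
cs,_=cv2.findContours(red.astype(np.uint8),cv2.RETR_EXTERNAL,cv2.CHAIN_APPROX_NONE)
for q in cs:
    m=q.mean(0)[0]
    if 12<cv2.contourArea(q)<400 and 320<m[0]<420 and 150<m[1]<270: 
        p=np.array([onz(c,*a[0],.017)[:2] for a in q],np.float32)*1000; print(m.round(),cv2.contourArea(q),cv2.minAreaRect(p))
i=cv2.cvtColor(im,cv2.COLOR_RGB2BGR)
cv2.imwrite('pics/c3.png',cv2.resize(i[120:260,70:270],(800,560),interpolation=cv2.INTER_CUBIC))
"
```

```text
[0.55925515 0.36662763 0.18615374] 0.062096738193224865 0.0 [0.81064786 0.02414146 1.44900627]
[339. 237.] 103.0 ((409.7519226074219, -258.3640441894531), (44.16303253173828, 22.304691314697266), 23.148866653442383)
[385. 213.] 92.0 ((476.74908447265625, -392.0830078125), (19.787174224853516, 47.30502700805664), 3.5249884128570557)
[370. 180.] 106.0 ((573.6480102539062, -351.4273986816406), (43.443878173828125, 24.651586532592773), 22.236873626708984)
```

View pics/c3.png

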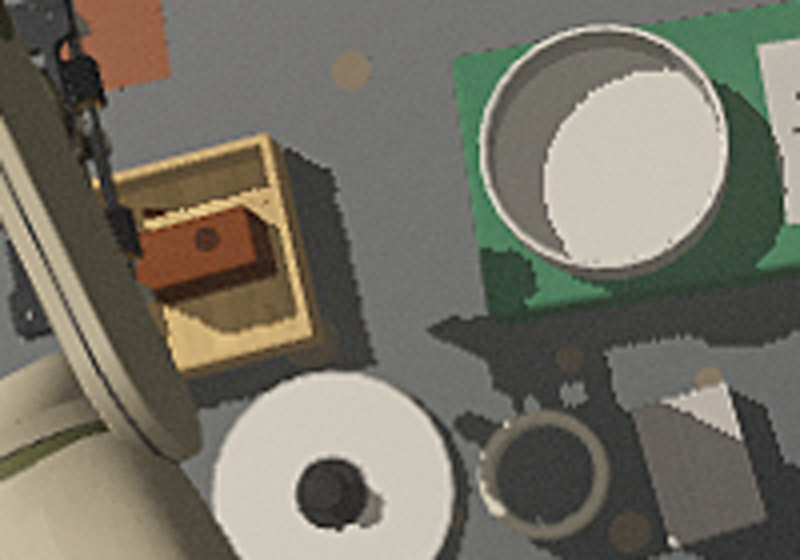

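The block sits in the tray (crop (205,245)), the bowl is empty, and the blanks haven't moved. Going to the first blank at (410,-258), yaw 23.

```bash
python3 -c "
from h import *
s=read_state(); M=R.from_rotvec(s['orientation']).as_matrix(); print(np.degrees(np.arctan2(M[1,1],M[0,1])), go(.41,-.258,.20))
"
```

```text
16.41866233493819 [-55.7  -31.98  -1.96]
```

>>> play_rows(targets=[-3.5,-2,-0.3,5.2,-7,-4,-0.6,10.4,-10.5,-6,-0.9,15.6,-14,-8,-1.2,20.8,-17.5,-10,-1.5,26,-21,-12,-2,31.2,-24.5,-14,-2,36.2,-27.9,-16,-2,41])

```text
t: 9.03
tool_pos: [0.4805, 0.0502, 0.1963]
orientation: [2.647, 1.692, 0.0]
force: [0.8, -0.7, -0.1]
opening: 0.0622
gripper_force: 0.0
```

>>> play_rows(targets=[-4,0.8,0,5.3,-8,1.6,0,10.6,-12,2.4,0,15.9,-16,3.2,0,21.2,-20,4,0,26.5,-24,4.8,0,31.8,-28,5.5,0,37,-31.5,6.2,0,42.5], grip=4.5)

```text
t: 9.7
tool_pos: [0.4053, -0.2625, 0.196]
orientation: [-3.081, -0.616, 0.001]
force: [0.3, 0.7, -0.5]
opening: 0.045
gripper_force: 0.0
```

>>> play_rows(targets=[0,0,0,0,0,0,0,0])

```text
t: 9.87
tool_pos: [0.4056, -0.2618, 0.1957]
orientation: [-3.079, -0.618, 0.001]
force: [-0.2, -0.3, -0.2]
opening: 0.0449
gripper_force: 0.0
```

```bash
cat > b.py <<'E'
from h import *
import sys
def blank(tag,x,y,z=.02):
    s=read_state(); M=R.from_rotvec(s['orientation']).as_matrix(); yaw=np.degrees(np.arctan2(M[1,1],M[0,1]))
    c=cam('wrist'); save(c,f'pics/{tag}.png')
    H,S,V=cv2.split(cv2.cvtColor(c['image'],cv2.COLOR_RGB2HSV)); red=((H<14)|(H>172))&(S>110)&(V>40)
    red[240:]=False if len(sys.argv)<9 else red[240:]
    print('tcp',s['tool_pos'].round(4),'yaw_y',yaw.round(1),'open',s['opening'].round(4))
    for q in cv2.findContours(red.astype(np.uint8),cv2.RETR_EXTERNAL,cv2.CHAIN_APPROX_NONE)[0]:
        if cv2.contourArea(q)<150: continue
        p=np.array([onz(c,*a[0],z)[:2] for a in q],np.float32)*1000
        (cx,cy),(a,b),t=cv2.minAreaRect(p)
        if a<b:a,b,t=b,a,t+90
        ry=(t+90-yaw+90)%180-90
        print('px',q.mean(0)[0].round(),'c',round(cx,1),round(cy,1),'size',round(a),round(b),'longyaw',round(t,1),'roll needed',round(-ry,1),'shift',go(cx/1000,cy/1000,s['tool_pos'][2]))
blank(sys.argv[1],0,0)
E
python3 b.py wa
```

```text
Traceback (most recent call last):
  File "b.py", line 16, in <module>
    blank(sys.argv[1],0,0)
    ~~~~~^^^^^^^^^^^^^^^^^
  File "b.py", line 8, in blank
    print('tcp',s['tool_pos'].round(4),'yaw_y',yaw.round(1),'open',s['opening'].round(4))
                                                                   ^^^^^^^^^^^^^^^^^^
AttributeError: 'float' object has no attribute 'round'
```

View pics/wa.png

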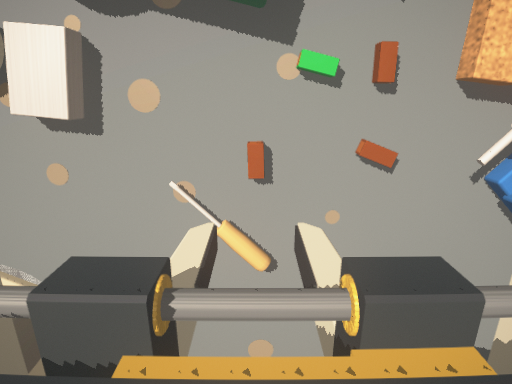

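View: the target blank at (256,160) and the two others at (377,153) and (386,62). The green look-alike is at (318,62), and the chisel handle at (243,245) is clear of the finger line.

```bash
sed -i "s/s\['opening'\].round(4)/round(float(s['opening']),4)/; s/red\[240:\]=.*/red[240:]=False/" b.py; python3 b.py wa2
```

```text
tcp [ 0.4061 -0.2605  0.1958] yaw_y -67.1 open 0.0449
px [256. 161.] c 410.4 -260.0 size 46 19 longyaw 23.3 roll needed -0.4 shift [0.35 0.17 0.02]
px [377. 154.] c 475.2 -392.4 size 50 20 longyaw 91.8 roll needed -68.9 shift [ 1.15 14.89  0.  ]
px [483.  81.] c 602.0 -468.2 size 67 7 longyaw 107.2 roll needed -84.4 shift [ 9.870e+00  2.681e+01 -1.000e-02]
px [386.  63.] c 571.3 -351.8 size 43 26 longyaw 22.5 roll needed 0.4 shift [11.59 14.9   0.  ]
```

>>> play_rows(targets=[0.3,0.15,4,0,0.3,0.15,8,0,0.3,0.15,12,0,0.3,0.15,15,0,0.3,0.15,17.5,0,0.3,0.15,19.5,0,0.3,0.15,20.5,0,0.3,0.15,20.5,0])

```text
t: 10.63
tool_pos: [0.4086, -0.2579, -0.0109]
orientation: [-3.075, -0.627, 0.005]
force: [-0.8, -0.2, 0.5]
opening: 0.0448
gripper_force: 0.0
```

>>> play_rows(targets=[0,0,0.3,0,0,0,0.6,0,0,0,0.8,0,0,0,0.8,0])

```text
t: 10.97
tool_pos: [0.4107, -0.261, -0.0156]
orientation: [3.078, 0.624, 0.002]
force: [-0.2, 0.3, 0.1]
opening: 0.0448
gripper_force: 0.0
```

>>> play_rows(targets=[0,0,0.3,0,0,0,0.5,0,0,0,0.5,0])

```text
t: 11.22
tool_pos: [0.4098, -0.2606, -0.0216]
orientation: [-3.079, -0.624, 0.0]
force: [0.6, 1.1, -1.1]
opening: 0.0448
gripper_force: 0.0
```

>>> play_rows(targets=[0,0,0.2,0,0,0,0.4,0,0,0,0.4,0])

```text
t: 11.47
tool_pos: [0.4097, -0.2604, -0.0258]
orientation: [-3.079, -0.624, 0.001]
force: [-0.6, -0.5, -0.5]
opening: 0.0451
gripper_force: 0.0
```

>>> play_rows(targets=[0,0,0.2,0,0,0,0.4,0,0,0,0.4,0])

```text
t: 11.72
tool_pos: [0.4097, -0.2604, -0.0299]
orientation: [-3.079, -0.624, 0.001]
force: [-0.4, 0.7, -0.2]
opening: 0.0447
gripper_force: 0.0
```

>>> play_rows(targets=[0,0,0,0,0,0,0,0,0,0,0,0,0,0,0,0,0,0,0,0,0,0,0,0], grip=1.0, grip_force=25)

```text
t: 12.22
tool_pos: [0.4101, -0.2607, -0.0292]
orientation: [3.079, 0.624, 0.0]
force: [-0.4, 0.3, -0.4]
opening: 0.0195
gripper_force: 25.0
```

>>> play_rows(targets=[0,0,-1,0,0,0,-3,0,0,0,-6,0,0,0,-10,0,0,0,-14,0,0,0,-18,0,0,0,-22,0,0,0,-24,0])

```text
t: 12.88
tool_pos: [0.4115, -0.2617, 0.2175]
orientation: [3.073, 0.623, 0.008]
force: [-0.1, -0.1, -0.3]
opening: 0.0199
gripper_force: 25.0
```

```bash
cat > pl.py <<'E'
from h import *
import sys
# place slots in bowl, tool axes at yaw_y=-32
yw=np.radians(-32); ty=np.array([np.cos(yw),np.sin(yw)]); tx=np.array([-np.sin(yw),np.cos(yw)])
B=np.array([.6218,.0712]); sl=[(-.025,-.023),(.025,-.023),(0,.025)]
a,b=sl[int(sys.argv[1])]; p=B+a*tx+b*ty
s=read_state(); M=R.from_rotvec(s['orientation']).as_matrix(); y0=np.degrees(np.arctan2(M[1,1],M[0,1]))
print('open',s['opening'],'gf',s['gripper_force'],'tcp',s['tool_pos'].round(4),'target',p.round(4),'roll',(y0+32).round(1)); print(go(*p,s['tool_pos'][2]))
E
python3 pl.py 0; python3 b.py wa3
```

```text
open 0.01993701040536367 gf 24.991181194782257 tcp [ 0.4115 -0.2617  0.2175] target [0.589  0.0622] roll -35.1
[ 28.97 -22.92  -0.05]
tcp [ 0.4115 -0.2617  0.2175] yaw_y -67.1 open 0.0199
px [255. 221.] c 337.2 -295.5 size 55 51 longyaw 22.8 roll needed 0.1 shift [-8.23  0.08  0.23]
px [366. 155.] c 475.2 -392.8 size 50 20 longyaw 91.4 roll needed -68.5 shift [ 0.69 14.42  0.43]
px [374.  70.] c 571.7 -351.8 size 43 26 longyaw 23.0 roll needed -0.1 shift [11.18 14.4   0.49]
```

Blank held (20 mm). Carrying it to slot 0.

>>> play_rows(targets=[3.1,-2.4,0,0,6.2,-4.9,0,0,9.3,-7.4,0,0,12.4,-9.8,0,0,15.5,-12.3,0,0,18.6,-14.7,0,0,21.7,-17.2,0,0,24.5,-19.4,0,0])

```text
t: 13.6
tool_pos: [0.5606, 0.016, 0.211]
orientation: [-3.079, -0.625, -0.001]
force: [0.7, -0.5, 0.3]
opening: 0.0201
gripper_force: 2.5
```

>>> play_rows(targets=[2,-1.6,0,-7,4,-3.2,0,-14,4.5,-3.5,0,-21,4.5,-3.5,0,-28,4.5,-3.5,0,-35,4.5,-3.5,0,-35])

```text
t: 14.1
tool_pos: [0.5877, 0.0636, 0.2107]
orientation: [-2.744, -1.53, 0.001]
force: [-0.7, 0.3, -0.7]
opening: 0.0196
gripper_force: 25.0
```

```bash
python3 pl.py 0
```

```text
open 0.01959601286938523 gf 24.992206692695618 tcp [0.5877 0.0636 0.2107] target [0.589  0.0622] roll 0.3
[-0.05  0.19 -0.  ]
```

The grip slackened for a moment (2.5 N). Comparing the held blank's picture before and after.

```bash
python3 - <<'E'
from h import *
c=cam('wrist'); save(c,'pics/wa4.png')
for n in ['wa3','wa4']:
    im=load(f'pics/{n}.png')['image']; H,S,V=cv2.split(cv2.cvtColor(im,cv2.COLOR_RGB2HSV)); red=((H<14)|(H>172))&(S>110)&(V>30)
    red[:,:215]=0; red[:,295:]=0; red[:190]=0; red[260:]=0
    q=max(cv2.findContours(red.astype(np.uint8),cv2.RETR_EXTERNAL,cv2.CHAIN_APPROX_NONE)[0],key=cv2.contourArea)
    print(n,cv2.boundingRect(q),cv2.contourArea(q))
a=[cv2.imread(f'pics/{n}.png')[160:300,160:350] for n in ['wa3','wa4']]
cv2.imwrite('pics/cmp.png',cv2.resize(np.hstack(a),(760,280)))
E
```

```text
wa3 (237, 201, 38, 59) 2081.0
wa4 (237, 201, 38, 59) 2059.5
```

View pics/cmp.png

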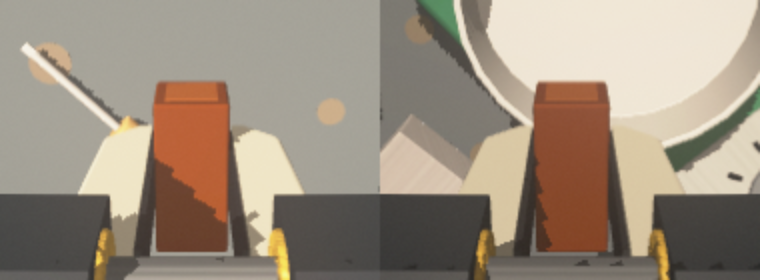

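No slip: same outline in both. Lowering into the bowl.

>>> play_rows(targets=[0,0.2,4,0,0,0.2,8,0,0,0.2,11,0,0,0.2,13.5,0,0,0.2,15,0,0,0.2,16,0,0,0.2,16.6,0,0,0.2,16.6,0])

```text
t: 14.82
tool_pos: [0.5891, 0.062, 0.0439]
orientation: [-2.75, -1.518, 0.002]
force: [-0.7, -0.2, 0.8]
opening: 0.0194
gripper_force: 25.0
```

>>> play_rows(targets=[0,0,0.2,0,0,0,0.3,0,0,0,0.3,0])

```text
t: 15.07
tool_pos: [0.5906, 0.0622, 0.0429]
orientation: [2.748, 1.52, 0.003]
force: [0.4, 0.5, 0.5]
opening: 0.0201
gripper_force: 25.0
```

>>> play_rows(targets=[0,0,0.2,0,0,0,0.4,0,0,0,0.4,0])

```text
t: 15.32
tool_pos: [0.5896, 0.0622, 0.0375]
orientation: [-2.749, -1.521, 0.0]
force: [0.6, -0.1, 0.3]
opening: 0.0199
gripper_force: 25.0
```

>>> play_rows(targets=[0,0,0,0,0,0,0,0,0,0,0,0], grip=3.0)

```text
t: 15.57
tool_pos: [0.5897, 0.0622, 0.0377]
orientation: [2.749, 1.521, 0.0]
force: [-0.1, 0.8, -0.1]
opening: 0.0295
gripper_force: 0.0
```

>>> play_rows(targets=[0,0,-2,0,0,0,-5,0,0,0,-9,0,0,0,-13,0,0,0,-16,0,0,0,-17,0])

```text
t: 16.07
tool_pos: [0.5925, 0.0623, 0.2147]
orientation: [2.745, 1.519, 0.013]
force: [1.4, -0.1, -0.4]
opening: 0.03
gripper_force: 0.0
```

```bash
python3 b.py wa5; python3 -c "
from h import *
print(go(.475,-.392,.20))"
```

```text
tcp [0.5925 0.0623 0.2147] yaw_y -32.1 open 0.03
px [487. 205.] c 833.1 -161.8 size 106 79 longyaw 63.0 roll needed -5.1 shift [-6.21 32.28  0.2 ]
px [252. 174.] c 581.6 49.5 size 53 23 longyaw 58.2 roll needed -0.3 shift [-1.67 -0.26 -0.04]
[-44.75  14.15   1.32]
```

First blank lies in the bowl. On to the one at (475,-392).

>>> play_rows(targets=[-3.3,1,0,0,-6.6,2.1,0,0,-9.9,3.1,0,0,-13.2,4.2,0,0,-16.5,5.2,0,0,-19.8,6.2,0,0,-22.4,7.1,0,0], grip=4.5)

```text
t: 16.7
tool_pos: [0.529, -0.1672, 0.2055]
orientation: [-2.748, -1.519, 0.003]
force: [-0.2, -1.4, 0.4]
opening: 0.0449
gripper_force: 0.0
```

>>> play_rows(targets=[-3.3,1,0,-5,-6.6,2.1,0,-10,-9.9,3.1,0,-15,-13.2,4.2,0,-20,-16.5,5.2,0,-26,-19.8,6.2,0,-32,-22.4,7.1,0,-34,-22.4,7.1,0,-34])

```text
t: 17.37
tool_pos: [0.4691, -0.3969, 0.2049]
orientation: [-2.184, -2.254, 0.003]
force: [0.8, 0.3, 0.0]
opening: 0.0448
gripper_force: 0.0
```

```bash
python3 b.py wb
```

```text
tcp [ 0.4691 -0.3969  0.2049] yaw_y 1.8 open 0.0448
px [261. 161.] c 476.0 -395.1 size 46 19 longyaw 91.7 roll needed 0.1 shift [-0.08  0.59  0.01]
px [341. 131.] c 571.3 -354.3 size 45 22 longyaw 22.7 roll needed 69.1 shift [ 3.720e+00  1.024e+01 -1.000e-02]
```

>>> play_rows(targets=[0,0.5,4,0,0,0.5,8,0,0,0.5,12,0,0,0.5,16,0,0,0.5,19,0,0,0.5,21,0,0,0.5,22,0,0,0.5,22.2,0])

```text
t: 18.08
tool_pos: [0.4753, -0.3896, -0.0179]
orientation: [-2.18, -2.254, -0.0]
force: [-0.2, 0.2, -0.4]
opening: 0.0449
gripper_force: 0.0
```

>>> play_rows(targets=[0,0,0.3,0,0,0,0.6,0,0,0,0.8,0,0,0,0.8,0,0,0,0.8,0])

```text
t: 18.5
tool_pos: [0.4776, -0.3932, -0.0213]
orientation: [2.183, 2.257, 0.0]
force: [-0.2, -0.7, 0.2]
opening: 0.0452
gripper_force: 0.0
```

>>> play_rows(targets=[0,0,0.3,0,0,0,0.6,0,0,0,0.7,0,0,0,0.7,0])

```text
t: 18.83
tool_pos: [0.4766, -0.3923, -0.03]
orientation: [-2.183, -2.257, -0.0]
force: [-0.1, 0.0, -0.3]
opening: 0.0451
gripper_force: 0.0
```

>>> play_rows(targets=[0,0,0,0,0,0,0,0,0,0,0,0,0,0,0,0,0,0,0,0,0,0,0,0], grip=1.0, grip_force=25)

```text
t: 19.33
tool_pos: [0.4771, -0.3927, -0.0292]
orientation: [2.184, 2.258, -0.0]
force: [-0.4, -0.2, 0.2]
opening: 0.0195
gripper_force: 25.0
```

>>> play_rows(targets=[0,0,-1,0,0,0,-3,0,0,0,-6,0,0,0,-10,0,0,0,-14,0,0,0,-18,0,0,0,-22,0,0,0,-24,0])

```text
t: 20.0
tool_pos: [0.4785, -0.394, 0.2183]
orientation: [2.178, 2.252, -0.0]
force: [0.3, -0.9, 0.2]
opening: 0.0199
gripper_force: 25.0
```

```bash
python3 pl.py 1
```

```text
open 0.01989830038810898 gf 24.999958276748657 tcp [ 0.4785 -0.394   0.2183] target [0.6155 0.1046] roll 33.9
[49.37 15.37 -0.2 ]
```

>>> play_rows(targets=[3.3,1,0,0,6.6,2,0,0,9.9,3.1,0,0,13.2,4.1,0,0,16.5,5.1,0,0,19.8,6.2,0,0,23,7.2,0,0,24.7,7.7,0,0])

```text
t: 20.67
tool_pos: [0.5463, -0.1397, 0.2117]
orientation: [2.182, 2.26, 0.002]
force: [-0.3, 0.4, -1.3]
opening: 0.0195
gripper_force: 25.0
```

>>> play_rows(targets=[3.5,1,0,5,7,2.2,0,10,10.5,3.3,0,15,14,4.4,0,20,17.5,5.5,0,25,21,6.6,0,30,24,7.5,0,34,24.7,7.7,0,34])

```text
t: 21.33
tool_pos: [0.6146, 0.1111, 0.2113]
orientation: [-2.748, -1.52, -0.002]
force: [0.6, -0.1, -0.5]
opening: 0.02
gripper_force: 25.0
```

>>> play_rows(targets=[0,0,0,0,0,0,0,0])

```text
t: 21.5
tool_pos: [0.6142, 0.106, 0.211]
orientation: [2.747, 1.524, -0.0]
force: [0.1, -0.1, -0.4]
opening: 0.0198
gripper_force: 25.0
```

```bash
python3 pl.py 1
```

```text
open 0.01977614380989053 gf 24.999928772449493 tcp [0.6142 0.106  0.211 ] target [0.6155 0.1046] roll 0.0
[-0.05  0.18  0.  ]
```

>>> play_rows(targets=[0,0.1,4,0,0,0.1,8,0,0,0.1,11,0,0,0.1,13.5,0,0,0.1,15,0,0,0.1,16,0,0,0.1,16.6,0,0,0.1,16.6,0])

```text
t: 22.17
tool_pos: [0.6147, 0.1045, 0.044]
orientation: [-2.749, -1.52, 0.002]
force: [-0.0, 0.5, -1.0]
opening: 0.0198
gripper_force: 25.0
```

>>> play_rows(targets=[0,0,0.2,0,0,0,0.4,0,0,0,0.6,0,0,0,0.7,0,0,0,0.7,0])

```text
t: 22.58
tool_pos: [0.6154, 0.1058, 0.0379]
orientation: [2.749, 1.521, 0.001]
force: [0.5, -0.4, 0.1]
opening: 0.0196
gripper_force: 25.0
```

>>> play_rows(targets=[0,0,0,0,0,0,0,0,0,0,0,0], grip=3.0)

```text
t: 22.83
tool_pos: [0.6154, 0.1058, 0.0378]
orientation: [2.749, 1.521, 0.0]
force: [-0.6, 0.4, 0.5]
opening: 0.0294
gripper_force: 0.0
```

>>> play_rows(targets=[0,0,-2,0,0,0,-5,0,0,0,-9,0,0,0,-13,0,0,0,-16,0,0,0,-17,0])

```text
t: 23.33
tool_pos: [0.6181, 0.106, 0.2149]
orientation: [2.745, 1.519, 0.013]
force: [1.6, 0.4, 1.1]
opening: 0.0299
gripper_force: 0.0
```

```bash
python3 b.py wb5; python3 -c "
from h import *
print(go(.572,-.353,.20))"
```

```text
tcp [0.6181 0.106  0.2149] yaw_y -32.1 open 0.0299
px [485. 222.] c 846.7 -138.6 size 83 58 longyaw 152.4 roll needed 85.5 shift [-8.59 32.35  0.17]
px [254. 218.] c 576.7 41.3 size 53 23 longyaw 58.3 roll needed -0.4 shift [-7.69 -0.09 -0.07]
px [253. 177.] c 605.8 90.2 size 55 22 longyaw 57.9 roll needed 0.1 shift [-2.   -0.22 -0.04]
px [344.  15.] c 797.2 196.5 size 21 19 longyaw 12.7 roll needed 45.3 shift [17.17 10.36  0.15]
px [372.   6.] c 829.1 187.3 size 21 15 longyaw 149.1 roll needed 88.9 shift [18.09 13.55  0.18]
px [94. 17.] c 555.0 355.5 size 92 52 longyaw 105.6 roll needed -47.7 shift [ 17.78 -18.61  -0.07]
[-41.36  20.45   1.38]
```

Two placed. On to the third.

>>> play_rows(targets=[-3,1.5,0,0,-6,3,0,0,-9,4.4,0,0,-12,5.9,0,0,-15,7.4,0,0,-18,8.9,0,0,-20.7,10.2,0,0], grip=4.5)

```text
t: 23.97
tool_pos: [0.5904, -0.1256, 0.2054]
orientation: [-2.748, -1.52, 0.003]
force: [-0.3, -0.4, -0.1]
opening: 0.0452
gripper_force: 0.0
```

>>> play_rows(targets=[-3,1.5,0,5,-6,3,0,10,-9,4.4,0,15,-12,5.9,0,20,-15,7.4,0,25,-18,8.9,0,30,-20.7,10.2,0,35,-20.7,10.2,0,35])

```text
t: 24.63
tool_pos: [0.5655, -0.3585, 0.2046]
orientation: [-3.081, -0.608, 0.005]
force: [-0.3, 0.5, 0.2]
opening: 0.0448
gripper_force: 0.0
```

```bash
python3 b.py wc
```

```text
tcp [ 0.5655 -0.3585  0.2046] yaw_y -67.7 open 0.0448
px [255. 154.] c 574.0 -354.3 size 44 19 longyaw 22.7 roll needed -0.3 shift [0.77 0.15 0.01]
```

>>> play_rows(targets=[0.6,0.1,4,0,0.6,0.1,8,0,0.6,0.1,12,0,0.6,0.1,16,0,0.6,0.1,19,0,0.6,0.1,21,0,0.6,0.1,22,0,0.6,0.1,22.2,0], grip=3.2)

```text
t: 25.35
tool_pos: [0.5721, -0.3493, -0.0182]
orientation: [-3.074, -0.626, 0.006]
force: [-0.3, 0.3, -0.2]
opening: 0.032
gripper_force: 0.0
```

>>> play_rows(targets=[0,0,0.3,0,0,0,0.6,0,0,0,0.9,0,0,0,1.2,0,0,0,1.4,0,0,0,1.4,0])

```text
t: 25.85
tool_pos: [0.574, -0.3519, -0.0285]
orientation: [-3.079, -0.624, 0.0]
force: [-0.4, 0.5, -0.6]
opening: 0.0319
gripper_force: 0.0
```

>>> play_rows(targets=[0,0,0,0,0,0,0,0,0,0,0,0,0,0,0,0,0,0,0,0], grip=1.0, grip_force=25)

```text
t: 26.27
tool_pos: [0.5743, -0.3522, -0.0281]
orientation: [3.079, 0.624, 0.0]
force: [-0.4, 0.8, 0.7]
opening: 0.0199
gripper_force: 25.0
```

>>> play_rows(targets=[0,0,-1,0,0,0,-3,0,0,0,-6,0,0,0,-10,0,0,0,-14,0,0,0,-18,0,0,0,-22,0,0,0,-24,0])

```text
t: 26.93
tool_pos: [0.5758, -0.3531, 0.2196]
orientation: [3.073, 0.623, 0.009]
force: [1.4, -0.4, 0.9]
opening: 0.0194
gripper_force: 25.0
```

```bash
python3 pl.py 2
```

```text
open 0.01940478121025503 gf 24.999923408031464 tcp [ 0.5758 -0.3531  0.2196] target [0.643 0.058] roll -35.1
[ 22.2  -35.24  -0.15]
```

>>> play_rows(targets=[1.6,-2.5,0,0,3.2,-5,0,0,4.8,-7.6,0,0,6.4,-10.1,0,0,8,-12.6,0,0,9.6,-15.2,0,0,11.1,-17.6,0,0])

```text
t: 27.52
tool_pos: [0.6078, -0.1449, 0.2126]
orientation: [3.079, 0.624, 0.001]
force: [-0.2, -0.4, 0.1]
opening: 0.02
gripper_force: 25.0
```

>>> play_rows(targets=[1.6,-2.5,0,-5,3.2,-5,0,-10,4.8,-7.6,0,-15,6.4,-10.1,0,-20,8,-12.6,0,-25,9.6,-15.2,0,-30,11.1,-17.6,0,-35,11.1,-17.6,0,-35])

```text
t: 28.18
tool_pos: [0.6415, 0.0641, 0.2124]
orientation: [-2.74, -1.534, -0.002]
force: [0.6, -0.6, 0.1]
opening: 0.0201
gripper_force: 25.0
```

>>> play_rows(targets=[0,0,0,0,0,0,0,0])

```text
t: 28.35
tool_pos: [0.6414, 0.0583, 0.2121]
orientation: [2.749, 1.52, -0.0]
force: [-0.0, -0.3, -0.9]
opening: 0.0197
gripper_force: 25.0
```

```bash
python3 pl.py 2
```

```text
open 0.019683966196203974 gf 24.999819695949554 tcp [0.6414 0.0583 0.2121] target [0.643 0.058] roll -0.1
[0.06 0.15 0.  ]
```

>>> play_rows(targets=[0,0.1,4,0,0,0.1,8,0,0,0.1,11,0,0,0.1,13.5,0,0,0.1,15,0,0,0.1,16,0,0,0.1,16.7,0,0,0.1,16.7,0])

```text
t: 29.02
tool_pos: [0.6418, 0.0572, 0.0437]
orientation: [-2.749, -1.519, 0.002]
force: [-0.1, 0.0, 0.1]
opening: 0.0196
gripper_force: 25.0
```

>>> play_rows(targets=[0,0,0.2,0,0,0,0.4,0,0,0,0.6,0,0,0,0.7,0,0,0,0.7,0])

```text
t: 29.43
tool_pos: [0.6426, 0.0582, 0.0379]
orientation: [2.749, 1.521, 0.001]
force: [0.7, 0.1, -0.5]
opening: 0.0199
gripper_force: 25.0
```

>>> play_rows(targets=[0,0,0,0,0,0,0,0,0,0,0,0], grip=3.0)

```text
t: 29.68
tool_pos: [0.6425, 0.0582, 0.0378]
orientation: [2.749, 1.521, 0.0]
force: [-0.1, 0.5, -0.8]
opening: 0.0296
gripper_force: 0.0
```

>>> play_rows(targets=[0,0,-2,0,0,0,-5,0,0,0,-9,0,0,0,-13,0,0,0,-16,0,0,0,-17,0,0,0,-17,0])

```text
t: 30.27
tool_pos: [0.6448, 0.0582, 0.2126]
orientation: [2.746, 1.519, 0.011]
force: [0.4, -0.1, 0.8]
opening: 0.0302
gripper_force: 0.0
```

```bash
python3 b.py wc5; python3 -c "
from h import *
print(go(.392,.270,.20))"
```

```text
tcp [0.6448 0.0582 0.2126] yaw_y -32.1 open 0.0302
px [460. 212.] c 843.8 -152.3 size 86 82 longyaw 152.7 roll needed 85.2 shift [-7.19 28.16 -0.28]
px [253. 175.] c 633.5 44.4 size 53 22 longyaw 57.9 roll needed 0.1 shift [-1.69 -0.1  -0.35]
px [209. 174.] c 586.4 74.5 size 110 25 longyaw 59.6 roll needed -1.7 shift [-1.64 -5.7  -0.36]
px [58.  7.] c 547.5 327.7 size 66 24 longyaw 146.3 roll needed -88.4 shift [ 17.74 -22.44  -0.38]
[  4.6  -32.55   0.83]
```

View pics/wc5.png

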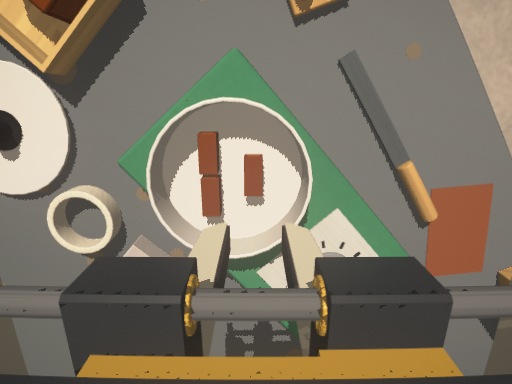

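All three blanks lie flat and apart in the bowl: (208,153), (211,196), (254,175). Moving over the lid.

>>> play_rows(targets=[0.6,-4,0,0,1.2,-8,0,0,1.8,-12,0,0,2.4,-16,0,0,3,-20,0,0,3.6,-24,0,0,4.1,-28,0,0,4.6,-32,0,0], grip=4.8)

```text
t: 30.98
tool_pos: [0.3926, 0.2671, 0.2043]
orientation: [-2.749, -1.521, 0.008]
force: [0.8, 0.4, -0.0]
opening: 0.0482
gripper_force: 0.0
```

>>> play_rows(targets=[0,-0.5,0,0,0,-0.5,0,0,0,-0.5,0,0])

```text
t: 31.23
tool_pos: [0.3908, 0.2692, 0.2057]
orientation: [2.747, 1.523, -0.004]
force: [-0.5, -0.4, -0.2]
opening: 0.0482
gripper_force: 0.0
```

```bash
python3 - <<'E'
from h import *
s=read_state(); c=cam('wrist'); save(c,'pics/wl.png'); im=c['image']
H,S,V=cv2.split(cv2.cvtColor(im,cv2.COLOR_RGB2HSV))
print('tcp',s['tool_pos'].round(4))
m=((S<50)&(V>130)); m[250:]=0
q=max(cv2.findContours(m.astype(np.uint8),cv2.RETR_EXTERNAL,cv2.CHAIN_APPROX_NONE)[0],key=cv2.contourArea)
p=np.array([onz(c,*a[0],.014)[:2] for a in q],np.float32)*1000
print('disc',cv2.fitEllipse(p),cv2.minEnclosingCircle(p), q.reshape(-1,2).min(0),q.reshape(-1,2).max(0))
d=(V<60); x,y,w,h=cv2.boundingRect(q); dd=np.zeros_like(d); dd[y+15:min(y+h-15,230),x+15:x+w-15]=d[y+15:min(y+h-15,230),x+15:x+w-15]
q=max(cv2.findContours(dd.astype(np.uint8),cv2.RETR_EXTERNAL,cv2.CHAIN_APPROX_NONE)[0],key=cv2.contourArea)
for z in (.03,.044):
    p=np.array([onz(c,*a[0],z)[:2] for a in q],np.float32)*1000; print('handle',z,q.mean(0)[0],cv2.minAreaRect(p))
t=cam('top'); im=t['image'];H,S,V=cv2.split(cv2.cvtColor(im,cv2.COLOR_RGB2HSV)); red=((H<14)|(H>170))&(S>110)
for q in cv2.findContours(red.astype(np.uint8),cv2.RETR_EXTERNAL,cv2.CHAIN_APPROX_NONE)[0]:
    if 25<cv2.contourArea(q)<250: print('red',(q.mean(0)[0]*1.5625).round(),cv2.contourArea(q))
E
```

```text
tcp [0.3908 0.2692 0.2057]
disc ((392.03265380859375, 266.58258056640625), (171.96295166015625, 173.62063598632812), 24.43995475769043) ((394.0247802734375, 264.0600891113281), 90.42568969726562) [189  91] [326 225]Traceback (most recent call last):
  File "<stdin>", line 10, in <module>
ValueError: max() iterable argument is empty
```

View pics/wl.png

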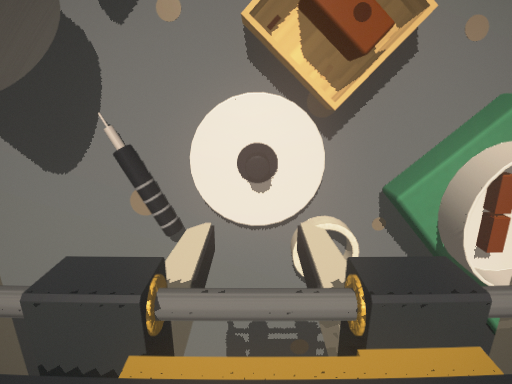

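Disc centred at (392,267) mm with the handle at (258,163) px, clear of the tape roll and handpiece. Descending on the handle.

>>> play_rows(targets=[-0.1,0.15,4,0,-0.1,0.15,8,0,-0.1,0.15,12,0,-0.1,0.15,15.5,0,-0.1,0.15,18,0,-0.1,0.15,20,0,-0.1,0.15,21,0,-0.1,0.15,21,0])

```text
t: 31.95
tool_pos: [0.3907, 0.2658, -0.0055]
orientation: [2.75, 1.518, -0.009]
force: [-0.7, -0.5, -0.1]
opening: 0.0484
gripper_force: 0.0
```

>>> play_rows(targets=[0,0,0.3,0,0,0,0.6,0,0,0,0.9,0,0,0,0.9,0])

```text
t: 32.28
tool_pos: [0.3929, 0.2684, -0.0107]
orientation: [2.749, 1.521, 0.002]
force: [0.5, 1.0, -0.4]
opening: 0.0479
gripper_force: 0.0
```

>>> play_rows(targets=[0,0,0,0,0,0,0,0,0,0,0,0,0,0,0,0,0,0,0,0], grip=1.5, grip_force=45)

```text
t: 32.7
tool_pos: [0.3924, 0.2683, -0.011]
orientation: [-2.749, -1.521, -0.001]
force: [0.7, 0.3, 3.4]
opening: 0.0292
gripper_force: 45.0
```

>>> play_rows(targets=[0,0,-1,0,0,0,-3,0,0,0,-6,0,0,0,-10,0,0,0,-14,0,0,0,-18,0,0,0,-18,0,0,0,-18,0])

```text
t: 33.37
tool_pos: [0.394, 0.2691, 0.1723]
orientation: [2.749, 1.521, 0.01]
force: [-0.4, 0.3, -3.1]
opening: 0.0292
gripper_force: 45.0
```

```bash
cat > lid.py <<'E'
from h import *
from scipy.optimize import least_squares
s=read_state(); c=cam('wrist'); save(c,'pics/wl2.png'); im=c['image']
H,S,V=cv2.split(cv2.cvtColor(im,cv2.COLOR_RGB2HSV)); m=((S<50)&(V>130)); m[240:]=0
z=s['tool_pos'][2]+.025
q=max(cv2.findContours(m.astype(np.uint8),cv2.RETR_EXTERNAL,cv2.CHAIN_APPROX_NONE)[0],key=cv2.contourArea).reshape(-1,2)
h=cv2.convexHull(q.astype(np.int32)).reshape(-1,2); h=h[h[:,1]<190]
p=np.array([onz(c,*a,z)[:2] for a in h])
r=least_squares(lambda t:np.hypot(p[:,0]-t[0],p[:,1]-t[1])-.087,s['tool_pos'][:2])
print('tcp',s['tool_pos'].round(4),'open',s['opening'],'gf',s['gripper_force'],'F',np.round(s['force'],1),'lid c',r.x.round(4),'res mm',np.abs(r.fun).max()*1000,len(h))
o=r.x-s['tool_pos'][:2]; M=R.from_rotvec(s['orientation']).as_matrix(); print('tilt',M[:,2].round(4),'lid-tool in tool axes mm',(M[:2,:2].T@o*1000).round(1))
print('to bowl', go(.6218-o[0],.0712-o[1],s['tool_pos'][2]))
E
python3 lid.py
```

```text
tcp [0.394  0.2691 0.1723] open 0.02916278152284265 gf 44.99908089637756 F [-0.4  0.3 -3.1] lid c [0.3925 0.2665] res mm 0.6259363305999854 27
tilt [ 0.0056  0.003  -1.    ] lid-tool in tool axes mm [-3.   0.1]
to bowl [-4.22 29.89 -0.25]
```

Lid held; its centre is 3 mm behind the tool. Carrying it to the bowl.

>>> play_rows(targets=[-0.4,3,0,0,-1,7,0,0,-1.5,11,0,0,-2.1,15,0,0,-2.7,19,0,0,-3.2,23,0,0,-3.8,27,0,0,-4.2,29.7,0,0])

```text
t: 34.08
tool_pos: [0.6217, 0.0717, 0.1651]
orientation: [-2.749, -1.518, 0.007]
force: [1.4, 1.4, -1.7]
opening: 0.0297
gripper_force: 45.0
```

>>> play_rows(targets=[0,0,0,0,0,0,0,0,0,0,0,0])

```text
t: 34.33
tool_pos: [0.6198, 0.0749, 0.166]
orientation: [-2.747, -1.519, 0.006]
force: [0.3, 0.4, -2.2]
opening: 0.0289
gripper_force: 45.0
```

```bash
python3 lid.py
```

```text
tcp [0.6198 0.0749 0.166 ] open 0.028907800431570638 gf 44.99927580356598 F [ 0.3  0.4 -2.2] lid c [0.6239 0.0733] res mm 3.197393317570671 14
tilt [-4.7e-03  2.0e-04 -1.0e+00] lid-tool in tool axes mm [0.9 4.3]
to bowl [-0.34 -0.05  0.07]
```

```bash
python3 - <<'E'
from h import *
from scipy.optimize import least_squares
for n in ['wa4','wc5','w1']:
    c=load(f'pics/{n}.png'); im=c['image']; H,S,V=cv2.split(cv2.cvtColor(im,cv2.COLOR_RGB2HSV))
    m=((S<60)&(V>120)); m[225:]=0
    g=((H>60)&(H<95)&(S>70))
    cu,cv=proj(c,[.6218,.0712,.11]); P=[]
    for t in np.radians(np.arange(0,360,4)):
        # expected radius pixel to outer rim
        e=np.array(proj(c,[.6218+.084*np.cos(t),.0712+.084*np.sin(t),.11])); d=e-[cu,cv]; 
        best=None
        for k in np.arange(1.10,.88,-.005):
            u,v=np.array([cu,cv])+k*d
            if 0<=int(v)<222 and 0<=int(u)<512 and m[int(v),int(u)]: best=(u,v);break
        if best: P.append(onz(c,*best,.11)[:2])
    P=np.array(P); r=least_squares(lambda t:np.hypot(P[:,0]-t[0],P[:,1]-t[1])-t[2],[.622,.071,.084],loss='soft_l1',f_scale=.001)
    print(n,len(P),r.x.round(4),np.median(np.abs(r.fun)).round(4))
s=read_state(); print(s['tool_pos'])
E
```

```text
wa4 78 [0.6231 0.0696 0.0847] 0.0044
wc5 64 [0.6209 0.0682 0.0838] 0.0012
w1 80 [0.6221 0.068  0.0842] 0.0006
[0.6198728  0.07534151 0.16671687]
```

>>> play_rows(targets=[-0.2,0.45,1.5,0,-0.2,0.45,3,0,-0.2,0.45,4.5,0,-0.2,0.45,5.5,0,-0.2,0.45,5.5,0,-0.2,0.45,5.5,0])

```text
t: 34.88
tool_pos: [0.6232, 0.0714, 0.1131]
orientation: [-2.747, -1.522, 0.002]
force: [0.7, -0.4, -2.0]
opening: 0.029
gripper_force: 45.0
```

```bash
python3 -c "
from h import *
s=read_state(); print(s['tool_pos'],s['force'],go(.6231,.0709,.091))"
```

```text
[0.62316563 0.07138371 0.11307111] [ 0.65134079 -0.36429146 -1.99531916] [-0.04  0.02  2.21]
```

>>> play_rows(targets=[0,0,0.4,0,0,0,0.8,0,0,0,1.2,0,0,0,1.2,0])

```text
t: 35.22
tool_pos: [0.6239, 0.0707, 0.1009]
orientation: [-2.748, -1.521, 0.001]
force: [-0.0, 0.1, -3.2]
opening: 0.0293
gripper_force: 45.0
```

>>> play_rows(targets=[0,0,0.2,0,0,0,0.4,0,0,0,0.6,0,0,0,0.6,0])

```text
t: 35.55
tool_pos: [0.624, 0.0706, 0.0951]
orientation: [-2.749, -1.521, 0.001]
force: [0.1, -1.1, -2.6]
opening: 0.0291
gripper_force: 45.0
```

>>> play_rows(targets=[0,0,0.2,0,0,0,0.4,0,0,0,0.4,0])

```text
t: 35.8
tool_pos: [0.6244, 0.0705, 0.0927]
orientation: [2.748, 1.521, 0.001]
force: [-5.6, -0.9, 5.1]
opening: 0.0292
gripper_force: 45.0
```

>>> play_rows(targets=[0,0,0.1,0,0,0,0.2,0,0,0,0.2,0])

```text
t: 36.05
tool_pos: [0.6246, 0.0706, 0.0925]
orientation: [2.748, 1.521, 0.002]
force: [-10.3, -1.5, 16.0]
opening: 0.0292
gripper_force: 45.1
```

Contact with a sideways push of -10 N along x. Easing 1.5 mm toward -x, then releasing.

>>> play_rows(targets=[-0.1,-0.15,0,0,-0.1,-0.15,0,0,-0.1,-0.15,0,0])

```text
t: 36.3
tool_pos: [0.6235, 0.0706, 0.0911]
orientation: [2.748, 1.52, 0.003]
force: [-0.9, -0.4, 6.9]
opening: 0.0291
gripper_force: 45.0
```

>>> play_rows(targets=[0,0,0.1,0,0,0,0.1,0,0,0,0.1,0])

```text
t: 36.55
tool_pos: [0.6235, 0.0706, 0.0911]
orientation: [2.748, 1.52, 0.003]
force: [-5.2, 0.1, 13.7]
opening: 0.029
gripper_force: 45.0
```

z is 0.0911, as expected for a seated lid. Releasing and checking.

>>> play_rows(targets=[0,0,-0.1,0,0,0,-0.1,0,0,0,-0.1,0,0,0,-0.1,0], grip=4.8)

```text
t: 36.88
tool_pos: [0.6222, 0.0706, 0.0891]
orientation: [-2.749, -1.521, 0.001]
force: [-0.4, 0.5, -0.5]
opening: 0.0469
gripper_force: 0.0
```

>>> play_rows(targets=[0,0,-1.5,0,0,0,-4,0,0,0,-8,0,0,0,-12,0,0,0,-14,0,0,0,-14,0])

```text
t: 37.38
tool_pos: [0.6256, 0.0707, 0.2369]
orientation: [2.745, 1.519, 0.014]
force: [0.4, 0.2, 0.7]
opening: 0.0483
gripper_force: 0.0
```

```bash
python3 - <<'E'
from h import *
from scipy.optimize import least_squares
s=read_state(); print(s['tool_pos'],s['force'])
w=cam('wrist'); save(w,'pics/wk.png'); sd=cam('side'); save(sd,'pics/sk.png')
i=cv2.imread('pics/sk.png'); u,v=proj(sd,[.6218,.0712,.11]); u=int(u);v=int(v)
a=cv2.resize(i[v-30:v+50,u-50:u+70],(600,400),interpolation=cv2.INTER_CUBIC)
j=cv2.imread('pics/wk.png'); 
b=cv2.resize(j[20:260,100:500],(600,200*2-40),interpolation=cv2.INTER_CUBIC)[:, :]
cv2.imwrite('pics/seat.png',np.vstack([cv2.resize(a,(480,320)),cv2.resize(b,(480,280))]))
print(u-50,v-30)
# disc fit, top of disc expected z=.116
c=w; H,S,V=cv2.split(cv2.cvtColor(c['image'],cv2.COLOR_RGB2HSV)); m=((S<60)&(V>120))
for z in (.116,):
    cu,cv_=proj(c,[.6218,.069,z]); P=[]
    for t in np.radians(np.arange(0,360,4)):
        e=np.array(proj(c,[.6218+.087*np.cos(t),.069+.087*np.sin(t),z])); d=e-[cu,cv_]
        for k in np.arange(1.12,.88,-.005):
            u,v=np.array([cu,cv_])+k*d
            if 0<=int(v)<222 and 0<=int(u)<512 and m[int(v),int(u)]: P.append(onz(c,u,v,z)[:2]);break
    P=np.array(P); r=least_squares(lambda t:np.hypot(P[:,0]-t[0],P[:,1]-t[1])-t[2],[.622,.071,.084],loss='soft_l1',f_scale=.001); print(z,len(P),r.x.round(4),np.median(np.abs(r.fun)))
E
```

```text
[0.62563748 0.07074584 0.23689339] [0.38043279 0.21613312 0.70492502]
240 138
0.116 66 [0.6264 0.0749 0.0895] 0.0036980575992496476
```

View pics/seat.png

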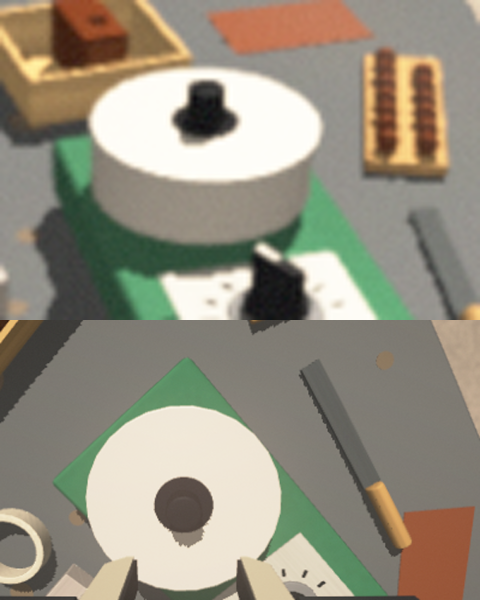

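The lid sits flat all round on the rim in both views. In the side part the pointer of the knob stands at crop (262,250). Moving over the knob and turning to the bar's direction.

>>> play_rows(targets=[-2,1.7,0,-7,-4,3.4,0,-14,-6,5.1,0,-21,-8,6.8,0,-28,-10,8.5,0,-35,-12,10.2,0,-42,-13.6,11.5,0,-49,-13.6,11.5,0,-56], grip=4.0)

```text
t: 38.15
tool_pos: [0.6463, -0.1098, 0.226]
orientation: [-1.708, -2.632, 0.005]
force: [0.4, -0.6, -0.0]
opening: 0.0401
gripper_force: 0.0
```

>>> play_rows(targets=[0,0,0,-7,0,0,0,-14,0,0,0,-15.5,0,0,0,-15.5])

```text
t: 38.48
tool_pos: [0.6464, -0.1056, 0.2265]
orientation: [-1.339, -2.837, 0.001]
force: [-0.9, -0.5, 0.0]
opening: 0.0397
gripper_force: 0.0
```

```bash
cat > knob.py <<'E'
from h import *
import sys
s=read_state(); M=R.from_rotvec(s['orientation']).as_matrix(); yaw=np.degrees(np.arctan2(M[1,1],M[0,1]))
print('tcp',s['tool_pos'].round(4),'yaw_y',round(yaw,1),'open',s['opening'])
off=189.3
for nm in ['wrist','top']:
    c=cam(nm); save(c,f'pics/{sys.argv[1]}_{nm}.png'); H,S,V=cv2.split(cv2.cvtColor(c['image'],cv2.COLOR_RGB2HSV))
    u,v=map(int,proj(c,[.651,-.1065,.1])); r=45 if nm=='wrist' else 14
    def show(mask,z,lab,amin):
        mm=np.zeros(mask.shape,np.uint8); mm[v-r:v+r,u-r:u+r]=mask[v-r:v+r,u-r:u+r]
        for q in cv2.findContours(mm,cv2.RETR_EXTERNAL,cv2.CHAIN_APPROX_NONE)[0]:
            if cv2.contourArea(q)<amin: continue
            p=np.array([onz(c,*a[0],z)[:2] for a in q],np.float32)*1000; (x,y),(a,b),t=cv2.minAreaRect(p)
            if a<b:a,b,t=b,a,t+90
            print(nm,lab,'px',q.mean(0)[0].round(),'c',round(x,1),round(y,1),'size',round(a),round(b),'yaw',round(t%180,1),'knob angle',round((off-t)%180,1))
    show(V<50,.106,'dark',20 if nm=='top' else 100); show((V>110)&(S<60),.106,'white',4 if nm=='top' else 15)
print('to axis',go(.651,-.1065,s['tool_pos'][2]))
E
python3 knob.py k1
```

```text
tcp [ 0.6464 -0.1056  0.2265] yaw_y 39.5 open 0.03974863911412273
wrist white px [258. 172.] c 650.3 -106.9 size 97 96 yaw 129.5 knob angle 59.8
top dark px [285. 146.] c 646.1 -108.5 size 53 44 yaw 143.7 knob angle 45.6
top white px [283. 148.] c 645.1 -98.5 size 22 7 yaw 121.6 knob angle 67.7
top white px [279. 147.] c 651.1 -92.2 size 75 48 yaw 0.0 knob angle 9.3
to axis [-0.35  0.26  0.09]
```

```bash
python3 - <<'E'
from h import *
c=load('pics/k1_wrist.png'); H,S,V=cv2.split(cv2.cvtColor(c['image'],cv2.COLOR_RGB2HSV))
print(V[126:222:4,210:310:4])
E
```

```text
[[137 139 206 223 223 224 223 219 223 219 223 223 223 221 222 221 176 178
  120 119  94  83  83  82  84]
 [137 116 222 224 223 219 221 222 223 223 222 219 151 223 218 221 219 220
  220 190 121 190  87  82 114]
 [136 208 224 224 224 222 198 224 222 223 222 220 150 220 222 220 221 189
  218 220 222 222 221 208 140]
 [111 223 223 223 219 221 221  79 224 222 223 221 223 218 219 222 132 199
  220 223 222 221 221 220 220]
 [222 224 224 224 222 220 223 200 221 221 224 204 202 222 218 220 204 219
  222 221 221 219 222 221 220]
 [223 222 222 221 218 221 219 224 188 148 156 157 158 157 164 190 219 221
  222 223 221 221 221 218 219]
 [223 224  66 132 220 222 222 122 153 156 157 158 156 158 159 157 171 222
  222 221 174 220 219 223 221]
 [223 222 219 204 162 218 118 154 154 119  65  68  69  69 131 157 155 173
  223 189 188 220 219 220 221]
 [223 217 221 220 223 170 154 153  64  61  61  61  64  63  69  84 158 160
  203 220 220 219 222 219 222]
 [222 220 219 222 217 138 118  89  60  59  58  65 235  68  69  69 104 159
  166 222 220 223 222 222 222]
 [215 221 220 221 170  90  92  61  60  61  61  74 
[... 720 characters left out ...]
94  89  62  66  66 152 155 151 221 221
  220 218 221 222 219 221 140]
 [218 217 222 117 116 118 114 194 218 196  89  81  65 204 218 217 218 220
  217 222 223 219 222 154 140]
 [217 220 220 217 220 221 219 218 222 219 219 219 219 219 216 220 219 221
  219 220 220 221 216 139 140]
 [137 162 221 220 221 218 217 217 219 219 220 216 219 218 219 220 220 217
  221 223 217 221 138 139 138]
 [139 138 122 199 218 219 216 221 220 218 217 220 219 216 220 218 216 220
  221 218 221 153 139 138 137]
 [ 82 125 139 138 123 200 219 219 218 219 217 220 218 220 220 220 217 219
  220 219 217 139 141 138 137]
 [ 68  69  86 130 139 140 148 218 217 219 217 217 218 220 220 217 219 221
  218 220 140 140 140 138 137]]
```

```bash
python3 - <<'E'
from h import *
c=load('pics/k1_wrist.png'); V=c['image'].max(2)
m=np.zeros(V.shape,bool); m[155:185,245:270]=V[155:185,245:270]>200
P=np.argwhere(m)[:,::-1]; w=np.array([onz(c,*a,.106)[:2] for a in P],np.float32)*1000
(x,y),sz,t=cv2.minAreaRect(w); print(len(P),(x,y),sz,t)
l=cv2.fitLine(w,cv2.DIST_L2,0,.01,.01).ravel(); a=np.degrees(np.arctan2(l[1],l[0]))%180; print('yaw',a,'angle',189.3-a)
# dark bar + knob column centre; extent along/perp
m=np.zeros(V.shape,bool); m[135:205,225:285]=V[135:205,225:285]<80
w=np.array([onz(c,*a,.106)[:2] for a in np.argwhere(m)[:,::-1]],np.float32)*1000; print(cv2.minAreaRect(w))
E
```

```text
100 (643.9324340820312, -100.78115844726562) (5.441248416900635, 19.863018035888672) 33.26457214355469
yaw 123.23297 angle 66.06703
((636.5084228515625, -102.84330749511719), (53.251609802246094, 67.43964385986328), 38.85531234741211)
```

The pointer is at about 64-66 deg, so the second click. The fingers' own yaw will set the end angle. Aligning and descending.

>>> play_rows(targets=[-0.2,0.1,2,3,-0.4,0.1,6,5,-0.4,0.1,10,5,-0.4,0.1,13,5,-0.4,0.1,15,5,-0.4,0.1,16.5,5,-0.4,0.1,17,5,-0.4,0.1,17,5], grip=3.2)

```text
t: 39.25
tool_pos: [0.6491, -0.1076, 0.057]
orientation: [-1.464, -2.775, 0.002]
force: [-0.2, 0.7, 0.2]
opening: 0.0316
gripper_force: 0.0
```

>>> play_rows(targets=[0,0,0.3,0,0,0,0.6,0,0,0,0.6,0,0,0,0.6,0])

```text
t: 39.58
tool_pos: [0.6516, -0.1083, 0.0546]
orientation: [1.464, 2.778, 0.001]
force: [0.7, 0.8, -0.5]
opening: 0.0319
gripper_force: 0.0
```

>>> play_rows(targets=[0,0,0.3,0,0,0,0.6,0,0,0,0.7,0,0,0,0.7,0])

```text
t: 39.92
tool_pos: [0.6506, -0.108, 0.046]
orientation: [-1.464, -2.778, 0.0]
force: [0.3, 1.0, 0.5]
opening: 0.0318
gripper_force: 0.0
```

>>> play_rows(targets=[0,0,0,0,0,0,0,0,0,0,0,0,0,0,0,0], grip=0.8, grip_force=15)

```text
t: 40.25
tool_pos: [0.6501, -0.1091, 0.0468]
orientation: [-1.465, -2.778, 0.003]
force: [-4.3, -4.4, 1.0]
opening: 0.0142
gripper_force: 15.0
```

```bash
python3 -c "
from h import *
s=read_state();M=R.from_rotvec(s['orientation']).as_matrix(); yaw=np.degrees(np.arctan2(M[1,1],M[0,1]))
print(s['tool_pos'],s['force'],s['wrist_torque'],s['opening'],s['gripper_force'],yaw,'roll to -21:',yaw+21)"
```

```text
[ 0.65012771 -0.10910593  0.04676458] [-4.29567876 -4.36801711  0.99605387] [-0.75869221  0.76812774  0.00128059] 0.01422339440551201 14.988212585449219 34.40305893119539 roll to -21: 55.40305893119539
```

Bar gripped (14.2 mm). Turning clockwise.

>>> play_rows(targets=[0,-0.1,0,5,0,-0.1,0,11,0,-0.1,0,17,0,-0.1,0,24,0,-0.1,0,31,0,-0.1,0,38,0,-0.1,0,45,0,-0.1,0,51])

```text
t: 40.92
tool_pos: [0.6501, -0.1091, 0.0468]
orientation: [2.524, 1.87, -0.0]
force: [-0.8, -1.9, -0.6]
opening: 0.014
gripper_force: 15.0
```

>>> play_rows(targets=[0,0,0,3,0,0,0,5,0,0,0,5,0,0,0,5])

```text
t: 41.25
tool_pos: [0.6501, -0.1091, 0.0468]
orientation: [2.597, 1.767, -0.0]
force: [-1.5, -1.6, 0.8]
opening: 0.0134
gripper_force: 15.0
```

```bash
python3 -c "
from h import *
s=read_state();M=R.from_rotvec(s['orientation']).as_matrix(); yaw=np.degrees(np.arctan2(M[1,1],M[0,1]))
print(s['tool_pos'],s['force'],s['wrist_torque'],s['opening'],s['gripper_force'],yaw)"
```

```text
[ 0.65010525 -0.10907457  0.04676703] [-1.52930064 -1.59727493  0.76838547] [-0.45663355  0.28479725  0.04192892] 0.01341912031724024 14.988968968391418 -21.51958265439946
```

>>> play_rows(targets=[0,0,0,0,0,0,0,0,0,0,0,0,0,0,0,0], grip=3.2)

```text
t: 41.58
tool_pos: [0.6502, -0.1085, 0.0467]
orientation: [-2.598, -1.767, -0.0]
force: [-0.6, -0.4, 0.6]
opening: 0.031
gripper_force: 0.0
```

>>> play_rows(targets=[0,0,-2,0,0,0,-5,0,0,0,-9,0,0,0,-13,0,0,0,-17,0,0,0,-18,0,0,0,-18,0])

```text
t: 42.17
tool_pos: [0.653, -0.1092, 0.233]
orientation: [2.592, 1.763, 0.01]
force: [0.6, -0.6, 0.2]
opening: 0.0321
gripper_force: 0.0
```

```bash
python3 - <<'E'
from h import *
s=read_state(); print(s['tool_pos'])
for n in ['wrist','top','side']:
    c=cam(n); save(c,f'pics/k2_{n}.png'); V=c['image'].max(2)
    u,v=proj(c,[.651,-.108,.106]); u=int(u);v=int(v); r=35 if n=='wrist' else 10
    K=c['image'][v-r:v+r,u-r:u+r]; V=V.astype(float)
    m=np.zeros(V.shape,np.uint8); m[v-r:v+r,u-r:u+r]=V[v-r:v+r,u-r:u+r]>(200 if n=='wrist' else 130)
    k,lab,st,ce=cv2.connectedComponentsWithStats(m)
    for i in range(1,k):
        if st[i][4]<5: continue
        w=np.array([onz(c,*a,.106)[:2] for a in np.argwhere(lab==i)[:,::-1]],np.float32)*1000
        l=cv2.fitLine(w,cv2.DIST_L2,0,.01,.01).ravel(); a=np.degrees(np.arctan2(l[1],l[0]))%180
        print(n,'area',st[i][4],'px',ce[i].round(),'c',w.mean(0).round(1),cv2.minAreaRect(w)[1],'yaw',a.round(1),'angle',(189.3-a).round(1))
E
```

```text
[ 0.65295937 -0.10924487  0.23301321]
wrist area 2139 px [250. 176.] c [ 647.4 -111.2] (75.87926483154297, 76.17986297607422) yaw 146.1 angle 43.2
wrist area 102 px [252. 165.] c [654.  -99.8] (19.52121353149414, 5.313145160675049) yaw 70.2 angle 119.1
top area 17 px [280. 136.] c [676.9 -89.6] (8.416231155395508, 13.564393043518066) yaw 67.0 angle 122.3
side area 64 px [304. 193.] c [643.6 -63.2] (31.319185256958008, 38.996482849121094) yaw 28.5 angle 160.8
side area 124 px [315. 201.] c [ 666.7 -105.4] (96.56607818603516, 27.057710647583008) yaw 78.4 angle 110.9
side area 46 px [302. 206.] c [ 628.6 -129.7] (38.956478118896484, 18.964536666870117) yaw 55.7 angle 133.6
```

The knob reads 119 deg, the fourth click, with the pointer at the right end. The blanks, lid and block are placed, and the gripper is clear. Handing in.

```bash
python3 -c "
from plant import workorder
print(workorder.close_job())"
```

```text
the job is handed in; nothing more can be done
None
```

The polisher is ready and handed in: block in the offcuts tray, all three blanks found on the bench flat in the bowl, lid seated and level, and timer at the fourth click (119° in the last camera reading).

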